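# Charge the juice press with lemons

### The arm

A 6-joint arm with a two-finger parallel gripper is mounted at the origin on a cart in front of the work surface, level with it; the furniture and walls round the work are solid. World frame = base frame: x ahead of the robot, y to its left, z up, the work surface at z = 0. Lengths are in mm, angles in rad, forces in N, time in s.
With the tool pointing down it reaches from about 350 to 975 mm from the base axis. Payload 7.1 kg.
Tool frame: the origin (TCP) lies midway between the tips of the shut fingers; the grasp point (between the pads) lies 19 mm behind it; z points along the fingers, y is the line along which they close (so a half turn about z gives the same grasp; the last joint's range is limited). The gripper opens to 88 mm and grips with 3 to 60 N. Pads are 20 mm wide; open, the fingers measure 115 mm over their backs; the gripper's body (75 mm by 178 mm) begins 61 mm behind the grasp point.
Start: joints at [1.174, 0.423, 1.63, -0, 1.089, -0.019], TCP at [230.516, 580.919, 222.675] pointing down, gripper open.
Joint ranges: [-3, 3], [-0.9, 2.11], [0.09, 2.58], [-1.31, 4.45], [0.11, 2.69], [-2.54, 2.54]. Speed limits (rad/s): [2.39, 2.39, 3.01, 3.14, 3.14, 3.14].

### API

Orientations are given as a rotation vector (axis times angle).
In Python, from workcell import ctrl gives the robot as it stands.
- The arm moves only by the shell command python3 -m inch 'ROWS' [OPENING]. ROWS is JSON, a list of rows, each an object with "xyz": the shift along the tool's x, y, z in mm, a list of three; "rot": the turn, a rotation vector about the tool's x, y, z in rad, a list of three. In form: [{"xyz": [dx, dy, dz], "rot": [ax, ay, az]}, ...]. A call has 1 to 12 rows; each row is the pose to reach, as a shift and turn from the pose commanded when the call began, along the tool's axes at that moment; what a row does not reach only later rows make up. A row lasts 1/12 s, in which the tool goes at most 41.7 mm and 7.16 degrees, less where a joint would pass 70% of its speed; a pose out of reach is approached as far as the arm can. A call with a gripper value outside its range is refused whole. OPENING is the closure in counts, from 0 (fully open) to 255 (shut), set as the call begins (- or left out, the last holds). The fingers move at their own pace and stop on an object; the grip force is fixed at half the most. Time passes only in rows, so rows that repeat a pose let the fingers close. It gives the time, the measured TCP pose, the force, the opening and the grip force at its end, in the units of the state.
- ctrl.get_obs(): the state, without advancing time (a new reading comes with each control period).
- ctrl.get_image(name): name is "side" or "top" or "wrist"; returns the picture (480x640x3 uint8, red, green, blue); there is no depth.
- ctrl.camera_model(name): a dict with "fx", "fy", "cx", "cy" (pixels), "k1" (the pictures are not rectified: a ray, as slopes to the right and down, at radius r is drawn at 1 + k1 r^2 times it, then the intrinsics apply), "position" and "attitude" of the camera in the world. Camera axes: x right, y up, looking along -z (the intrinsics and any distortion apply to the point x, -y, -z); pixel columns grow to the right and rows downward; lengths in mm; the calibration is good to about 2 mm. A picture is of the moment at which its call begins: read the wrist's pose just before it. camera_model takes no time and is no camera call; for the wrist camera it gives the pose at the moment of the call.
- ctrl.close_job(): hands the job in; it is judged then, once.
The state is a dict: "t": time; "qpos": joint angles; "qvel": joint speeds; "joint_torque": joint torques, N m; "ee_pos": TCP position; "orientation": TCP orientation; "ft_force": force on the tool from outside, world axes, zero at the start; "moment": the same for the moment, N m; "width": finger opening in mm; "grasp_force": force on a finger pad.
Only numpy, scipy, OpenCV 4.12 (cv2) and the standard library are available. Lean on these libraries where they do the work, as an engineer would, in place of code of your own. Each camera call takes 0.05 s, during which the arm holds its last target. There are 200 camera calls.

### The job

Get the juice press ready and start it: seat the steel feed hopper spout-down in the press's drum, tip the caddy's lemons into the hopper and add the ones lying loose on the worktop, so that every lemon is inside. Put the empty caddy back upright on the wooden board, close the hopper with its lid so that it sits flat and fully home, and only then swing the start lever all the way over. Leave the creamer bottle, the powder tub and the shaker where they are.

Things in the scene. Friction and masses are not known exactly. Their poses are not given: they have to be found in the camera images.
- press: Fixed low juice press: open steel drum, outside diameter 146 mm, bore 132 mm, rim 125 mm high, drum floor at 30 mm. Grey motor block (124 mm along the press's x, from 62 to 242 mm from the drum axis along its -y, top 102 mm). A steel cup (fixed, 56 mm wide, 32 mm high) stands under a spout 117 mm from the drum axis, 20 degrees from its -x towards +y. Origin: on the worktop under the drum axis.
- press_inlet (a point): Centre of the drum's mouth, level with its rim (z = 0.125).
- start_lever (a joint): Start lever on the motor block, hinged about the press's y axis, in rad: 0 = off (ball leaning to the press's -x), 1.0 = on, against its stop (leaning to the press's +x). Stiff: stays where it is left, moves with about 2 N at the ball.
- start_lever_tip (a point): Centre of the lever's black ball (26 mm diameter), 50 mm from the pivot; the pivot lies 178 mm from the drum axis along the press's -y, 124 mm above the worktop.
- hopper: Loose steel feed hopper, open at both ends, 105 mm high, 0.22 kg. Round spout, 112 mm outside at the foot, 122 mm at 34 mm; there a flat collar (154 mm) that rests on the drum's rim when seated; a cone; an upright rim band, 212 mm outside, 9 mm thick, 26 mm high, to pinch across its wall from above. Origin: centre of the foot, z to the mouth; it stands on its foot. Seated: origin at z = 91 mm.
- hopper_rim (a point): Centre of the hopper's mouth, level with its rim, 105 mm above its foot (z = 196 mm when seated). Clear diameter of the mouth 194 mm, of the throat 104 mm.
- lid: Loose black hopper lid, 216 mm diameter, 0.18 kg: tapered plug below (168 mm at the bottom, 178 mm at 14 mm) that drops into the hopper's mouth, flange from 14 to 20 mm, round knob (34 mm diameter) in the middle from 20 to 60 mm. Origin: centre of the plug's underside, on which it lies at first. Seated: origin 14 mm below the hopper's rim.
- lid_knob (a point): Middle of the lid's knob, 45 mm above the plug's underside.
- board: Fixed bamboo serving board, 150 mm along its x, 270 mm along its y, 12 mm thick. Origin: centre of its underside.
- caddy: Loose aluminium fruit caddy, 0.32 kg: open pan, 236 mm along x, 148 mm wide, walls 50 mm high, floor 4 mm thick, on the board at first with lemons in it. At its -x end the floor rises at 15 degrees from x = -87 mm to the pouring lip at x = -136 mm, 17 mm high. A wooden bar along y, 16 mm thick and 28 mm high, runs overhead. Origin: underside of the floor, 12 mm to +x of the bar.
- caddy_grip (a point): Middle of the caddy's wooden grip bar (104 mm above its underside; bar from 90 to 118 mm).
- caddy_lip (a point): Middle of the edge of the caddy's pouring lip.
- lemon_0: Lemon, 66 mm long (along its x) and 47 mm thick, 0.08 kg. Origin at its centre. May be in the caddy, or absent.
- lemon_1: Lemon like lemon_0. May be in the caddy, or absent.
- lemon_2: Lemon like lemon_0. May be in the caddy, or absent.
- lemon_3: Lemon like lemon_0. May be in the caddy, or absent.
- lemon_4: Lemon like lemon_0. May lie loose on the worktop, or be absent.
- lemon_5: Lemon like lemon_0. May lie loose on the worktop, or be absent.
- creamer: Bystander: translucent squeeze bottle, 73 mm wide, 233 mm high, at the back. Origin under its centre.
- tub: Bystander: clear tub of brown powder with a white screw lid, 82 mm wide, 128 mm high, on the right. Origin under its centre.
- small_jar: Bystander: small glass shaker with a steel top, 44 mm wide, 90 mm high, on the right. Origin under its centre.
Things that resemble listed ones, but are neither listed nor needed, are in the scene too. What is shaped like the lemon_4 but blue is not meant.

How it is judged:
By the outcome, as a careful person would: the job done as asked, in the order asked, and still so for the second after the job is handed in, with the robot touching nothing.
Of lemon_0, lemon_1, lemon_2, lemon_3 only 2 to 4 are there at a start; the rules pass over those that are not, and their reading is None.
Of lemon_4, lemon_5 only 1 to 2 are there at a start; the rules pass over those that are not, and their reading is None.
At some moment in a run one of lid, caddy may be knocked a few centimetres aside while the robot is not near it.
Once in a run the grip may slacken for a moment while it holds something.
It also fails if it takes over 210 s, if anything falls off the work surface, if the arm or the gripper's body presses on something with over 40 N, if the wrist force passes 120 N, or if a joint passes its speed limit or range.

## Working session

There is one attempt and no reset: what is moved stays moved. The work goes in short steps, Python scripts to look and compute and a shell command to move; the robot and the scene stay as the last step left them, time stands still between calls to the robot, and variables do not carry over. Pictures are saved under pics/ and viewed, at most 14 in all, crops included, and the job is handed in when it is done.

```bash
ls; mkdir -p pics
python3 - <<'E'
from workcell import ctrl
import cv2
print(ctrl.get_obs())
for n in("top","side","wrist"):
    m=ctrl.camera_model(n);print(n,m)
    cv2.imwrite(f"pics/{n}0.png",ctrl.get_image(n)[:,:,::-1])
E
```

```text
pics
{'t': 0.0, 'qpos': array([ 1.17404644e+00,  4.23849530e-01,  1.63070941e+00, -3.51771900e-06,
        1.08857718e+00, -1.89686588e-02]), 'qvel': array([-0.00120653, -0.00012914, -0.00070129,  0.00062358,  0.00135612,
       -0.00078614]), 'joint_torque': array([ 1.45065192e-04, -5.44603801e+01, -2.73660725e+01,  6.42822054e-02,
        2.27578398e-02, -1.28432598e-04]), 'ee_pos': array([230.27730621, 580.42342882, 221.88864152]), 'orientation': array([-5.89832907e-01, -3.08540335e+00,  2.37305198e-03]), 'ft_force': array([-0.2118437 ,  0.0749172 ,  0.53937434]), 'moment': array([0.03584924, 0.0390634 , 0.0108419 ]), 'grasp_force': 0.0, 'width': 87.96181603075196}
top {'fx': 533.7079728838081, 'fy': 533.7079728838081, 'cx': 315.47806096565546, 'cy': 239.55968390909177, 'k1': -0.1312319997963391, 'position': array([  -6.61016038,  283.55760386, 1787.35153525]), 'attitude': array([ 0.23299219, -0.34248791, -1.98535243])}
side {'fx': 526.7556744983432, 'fy': 526.7556744983432, 'cx': 317.33668681406425, 'cy': 238.82628239438492, 'k1': -0.1340162358706385, 'position': array([ -19.17428129, -944.78391043,  934.36255259]), 'attitude': array([ 0.92434081, -0.25321456, -0.481433  ])}
wrist {'fx': 347.6472326024304, 'fy': 347.6472326024304, 'cx': 318.9384128409112, 'cy': 244.48165798099944, 'k1': -0.05549116089363596, 'position': array([161.84024966, 607.38172948, 384.7363091 ]), 'attitude': array([-0.24433751, -0.16477888,  1.18571266])}
```

View pics/top0.png

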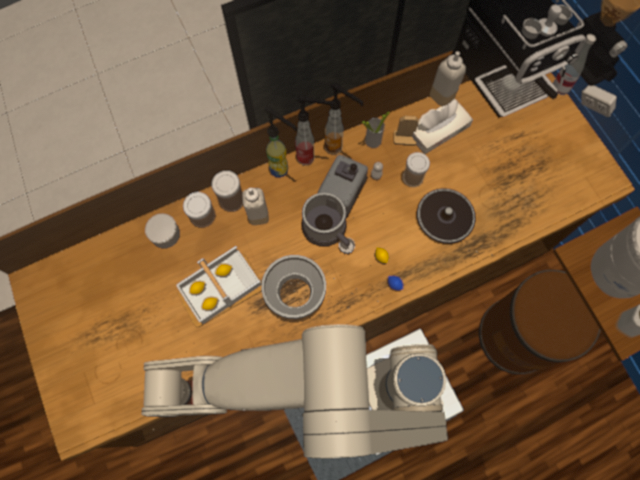

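View pics/side0.png

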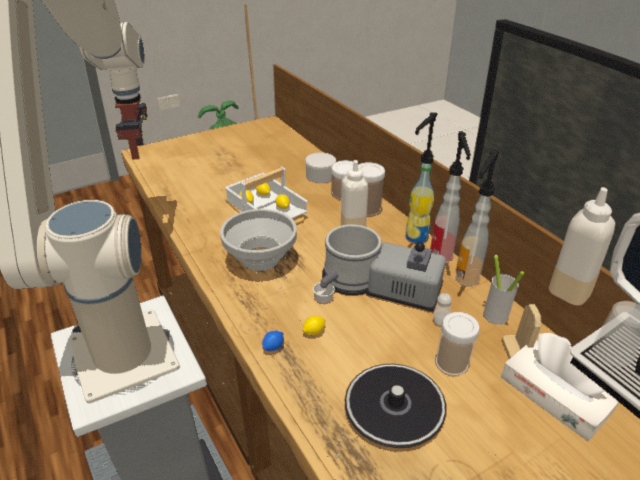

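The top view shows the hopper at about (293,288), press drum (324,220), lever on its block (347,170), caddy (217,285) with 3 lemons, loose lemon (382,256), blue decoy (396,283) and lid knob (447,213). The side view shows the same things.

```bash
cat > h.py <<'E'
from workcell import ctrl
import cv2, numpy as np
from scipy.spatial.transform import Rotation as R
def K(m): return np.array([[m['fx'],0,m['cx']],[0,m['fy'],m['cy']],[0,0,1.]]), np.array([m['k1'],0,0,0.])
def ray(m,px):
    k,d=K(m); p=cv2.undistortPoints(np.array([[px]],float),k,d)[0,0]
    v=R.from_rotvec(m['attitude']).apply([p[0],-p[1],-1]); return m['position'],v/np.linalg.norm(v)
def atz(m,px,z):
    o,v=ray(m,px); return (o+v*(z-o[2])/v[2]).round(1)
def tri(*mp):
    A=np.zeros((3,3));b=np.zeros(3)
    rs=[ray(m,p) for m,p in mp]
    for o,v in rs:
        P=np.eye(3)-np.outer(v,v);A+=P;b+=P@o
    x=np.linalg.solve(A,b)
    return x.round(1),[round(float(np.linalg.norm(np.cross(x-o,v))),1) for o,v in rs]
def proj(m,X):
    k,d=K(m);c=R.from_rotvec(m['attitude']).inv().apply(np.atleast_2d(X)-m['position'])
    c=c*[1,-1,-1]
    return cv2.projectPoints(c,np.zeros(3),np.zeros(3),k,d)[0][:,0]
def snap(name,tag,crop=None,s=1):
    m=ctrl.camera_model(name);im=ctrl.get_image(name)[:,:,::-1]
    cv2.imwrite(f"pics/{tag}_raw.png",im)
    if crop: x0,y0,x1,y1=crop;im=im[y0:y1,x0:x1]
    if s!=1: im=cv2.resize(im,None,fx=s,fy=s,interpolation=cv2.INTER_CUBIC)
    cv2.imwrite(f"pics/{tag}.png",im);return m
def show(tag):
    o=ctrl.get_obs();print(tag,round(o['t'],2),o['ee_pos'].round(1),R.from_rotvec(o['orientation']).as_matrix().round(3).tolist(),o['width'].round(1),o['grasp_force'],o['ft_force'].round(1),o['qpos'].round(2))
def moves(target,axis=None):
    "shift in tool frame to reach world TCP target"
    o=ctrl.get_obs();return R.from_rotvec(o['orientation']).inv().apply(np.array(target)-o['ee_pos']).round(1)
E
python3 - <<'E'
from h import *
t=ctrl.camera_model('top');s=ctrl.camera_model('side')
for n,a,z in [('hop rim',(293,287),105),('drum rim',(324,218),125),('lemon4',(382,256),23),('blue',(396,283),23),('lid',(446,216),17),('knob',(447,212),60),('cadL0',(197,288),40),('cadL1',(210,303),40),('cadL2',(223,270),40),('bar a',(201,262),130),('bar b',(229,303),130),('lever',(349,169),170)]:
    print(n,atz(t,a,z))
print(tri((t,(447,211)),(s,(397,390))),tri((t,(382,256)),(s,(314,326))))
a=cv2.imread('pics/top0.png')[140:340,170:490];b=cv2.imread('pics/side0.png')[140:460,170:490]
cv2.imwrite('pics/c1.png',cv2.resize(a,None,fx=2.5,fy=2.5,interpolation=cv2.INTER_CUBIC))
cv2.imwrite('pics/c2.png',cv2.resize(b,None,fx=1.8,fy=1.8,interpolation=cv2.INTER_CUBIC))
E
```

```text
hop rim [437.1 177.1 105. ]
drum rim [605.8 -14.2 125. ]
lemon4 [ 428.3 -154.1   23. ]
blue [ 321.3 -152.9   23. ]
lid [ 465.5 -435.3   17. ]
knob [ 465.8 -428.7   60. ]
cadL0 [589.3 471.4  40. ]
cadL1 [521.8 449.8  40. ]
cadL2 [611.  366.5  40. ]
bar a [635.5 418.2 130. ]
bar b [468.9 385.6 130. ]
lever [ 715.6 -159.8  170. ]
(array([ 471.3, -432.8,   56. ]), [1.1, 1.1]) (array([ 431.2, -155.3,   20.9]), [2.3, 2.3])
```

View pics/c1.png

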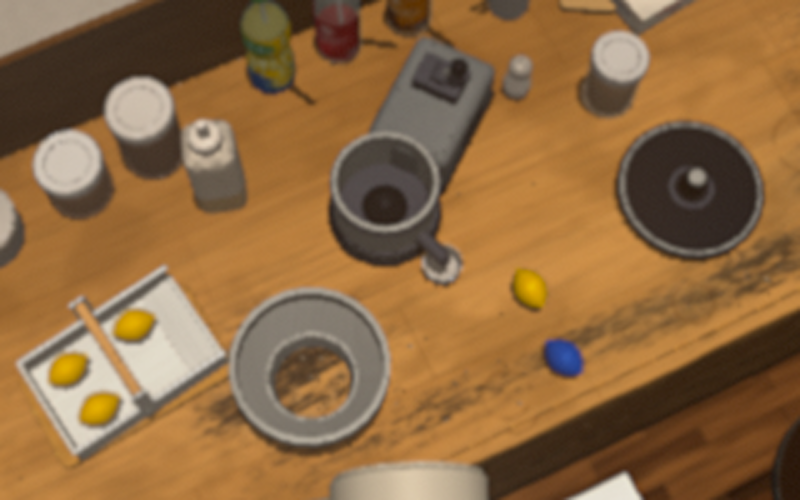

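View pics/c2.png

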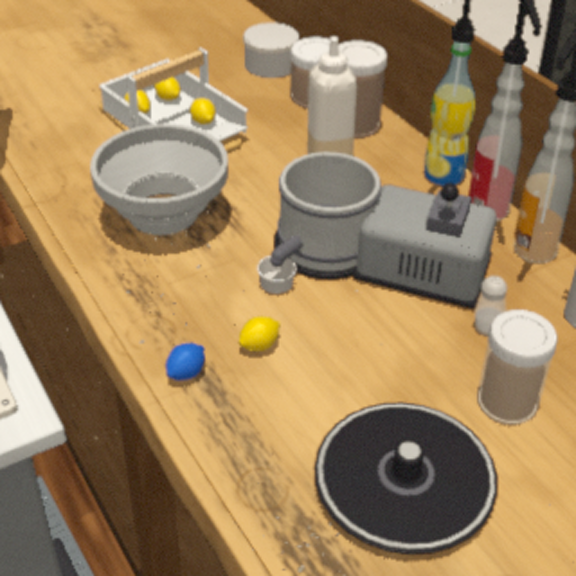

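The crops give the rim, bar, ball and knob positions used in the next step. The caddy lip is at its right end in the top view, facing the press.

```bash
python3 - <<'E'
from h import *
t=ctrl.camera_model('top');s=ctrl.camera_model('side')
T=lambda u,v:(t,(170+u/2.5,140+v/2.5));S=lambda u,v:(s,(170+u/1.8,140+v/1.8))
for n,a,b in [('hop rim',(310,367.5),(160,166)),('drum rim',(386,187),(330,185)),('lever',(458,70),(450,193)),('bar far',(78,302),(205,56)),('bar near',(143,403),(134,80)),('lemon',(529,288),(259,335)),('knobtop',(697,177),(409,450)),('spoutcup',(441,266),(277,273))]:
    print(n,tri(T(*a),S(*b)),)
print('hop',atz(*T(310,367.5),105),atz(*S(160,166),105)); print('drum',atz(*T(386,187),125),atz(*S(330,185),125))
l=tri(T(458,70),S(450,193))[0];d=tri(T(386,187),S(330,185))[0];v=l-d;print('press -y dir deg',np.degrees(np.arctan2(v[1],v[0])),np.hypot(*v[:2]))
for c in [(18,365),(165,268),(226,355),(78,458)]: print('caddy corner z62',atz(*T(*c),62))
for c in [(69,370),(100,409),(134,325)]: print('lem',atz(*T(*c),39))
for c in [(690,188)]: print('lid',atz(*T(*c),20),atz(*S(406,478),20))
for c in [(203,160),(240,205)]: print('creamer',atz(*T(*c),0))
E
ls *; python3 -m inch --help | head -20
```

```text
hop rim (array([441.4, 172.9,  94.7]), [2.9, 2.9])
drum rim (array([623.5, -23.5, 116.4]), [4.4, 4.4])
lever (array([ 717.8, -176.8,  166.6]), [3.2, 3.2])
bar far (array([645.7, 416.7, 118.2]), [2.0, 2.0])
bar near (array([487.3, 387.2, 125.2]), [9.0, 9.0])
lemon (array([ 432.8, -155. ,   20.4]), [0.7, 0.7])
knobtop (array([ 467.9, -436.6,   62.1]), [1.4, 1.4])
spoutcup (array([516.1, -58.7,  20.4]), [2.4, 2.4])
hop [435.7 174.2 105. ] [438.9 159.6 105. ]
drum [615.8 -20.4 125. ] [621.9 -32.5 125. ]
press -y dir deg -58.40292540615174 179.98161017170614
caddy corner z62 [616.9 528.2  62. ]
caddy corner z62 [660.2 294.3  62. ]
caddy corner z62 [510.6 266.5  62. ]
caddy corner z62 [463.9 499.4  62. ]
lem [588.8 469.6  39. ]
lem [520.1 450.6  39. ]
lem [610.5 364.7  39. ]
lid [ 467.4 -435.7   20. ] [ 465.6 -443.2   20. ]
creamer [815.9 181.    0. ]
creamer [727.2 159.7   0. ]
h.py

pics:
c1.png
c2.png
side0.png
top0.png
wrist0.pnginvalid input: not JSON, or not a number
```

```bash
cat >> h.py <<'E'
def go(x,y,z,az,tilt=0,full=True):
    "tool-frame shift+rotvec to TCP (x,y,z), tool down, tool y at az deg; tilt deg about tool x"
    o=ctrl.get_obs();R0=R.from_rotvec(o['orientation']);a=np.radians(az)
    ty=np.array([np.cos(a),np.sin(a),0]);tz=np.array([0,0,-1.]);tx=np.cross(ty,tz)
    Rt=R.from_matrix(np.stack([tx,ty,tz],1))*R.from_euler('x',tilt,degrees=True)
    d=R0.inv().apply(np.array([x,y,z])-o['ee_pos']);r=(R0.inv()*Rt).as_rotvec()
    print('xyz',d.round(1).tolist(),'rot',r.round(3).tolist(),'rows>=',round(max(np.linalg.norm(d)/41.7,np.degrees(np.linalg.norm(r))/7.16),1))
E
python3 - <<'E'
from h import *
t=ctrl.camera_model('top');print(atz(t,(304,164),0),atz(t,(278,175),0),atz(t,(333,150),0))
m=ctrl.camera_model('wrist');o=ctrl.get_obs();R0=R.from_rotvec(o['orientation'])
print('cam in tool',R0.inv().apply(m['position']-o['ee_pos']),R0.inv().apply(R.from_rotvec(m['attitude']).apply([0,0,-1])))
go(520,90,350,111.4)
E
```

```text
[882.8 -62.5   0. ] [882.4  44.7   0. ] [ 890.3 -187.3    0. ]
cam in tool [  73.56344732   -0.46570501 -162.76017523] [-2.74084986e-01  5.64546624e-04  9.61705309e-01]
xyz [-450.2, -349.3, -127.5] rot [-0.001, -0.0, -0.751] rows>= 14.0
```

```bash
python3 -m inch '[{"xyz":[0,0,-100],"rot":[0,0,0]},{"xyz":[-40,-30,-127],"rot":[0,0,-0.1]},{"xyz":[-450,-349,-127],"rot":[0,0,-0.75]},{"xyz":[-450,-349,-127],"rot":[0,0,-0.75]},{"xyz":[-450,-349,-127],"rot":[0,0,-0.75]},{"xyz":[-450,-349,-127],"rot":[0,0,-0.75]},{"xyz":[-450,-349,-127],"rot":[0,0,-0.75]},{"xyz":[-450,-349,-127],"rot":[0,0,-0.75]},{"xyz":[-450,-349,-127],"rot":[0,0,-0.75]},{"xyz":[-450,-349,-127],"rot":[0,0,-0.75]},{"xyz":[-450,-349,-127],"rot":[0,0,-0.75]},{"xyz":[-450,-349,-127],"rot":[0,0,-0.75]}]'
python3 - <<'E'
from h import *
show('a');go(520,90,350,111.4)
E
```

```text
t: 1.15
ee_pos: [448.4, 211.0, 337.1]
orientation: [-0.582, 3.087, 0.0]
ft_force: [0.0, 0.2, 0.7]
width: 87.9
grasp_force: 0.0Traceback (most recent call last):
  File "<stdin>", line 2, in <module>
  File "h.py", line 28, in show
    o=ctrl.get_obs();print(tag,round(o['t'],2),o['ee_pos'].round(1),R.from_rotvec(o['orientation']).as_matrix().round(3).tolist(),o['width'].round(1),o['grasp_force'],o['ft_force'].round(1),o['qpos'].round(2))
                                                                                                                                  ^^^^^^^^^^^^^^^^
AttributeError: 'float' object has no attribute 'round'
```

```bash
sed -i "s/o\['width'\].round(1)/round(float(o['width']),1)/" h.py
python3 - <<'E'
from h import *
go(520,90,350,111.4)
E
```

```text
xyz [-22.6, -138.8, -12.9] rot [0.0, 0.0, -0.001] rows>= 3.4
```

```bash
python3 -m inch '[{"xyz":[-22,-138,-13],"rot":[0,0,0]},{"xyz":[-22,-138,-13],"rot":[0,0,0]},{"xyz":[-22,-138,-13],"rot":[0,0,0]},{"xyz":[-22,-138,-13],"rot":[0,0,0]},{"xyz":[-22,-138,-13],"rot":[0,0,0]},{"xyz":[-22,-138,-13],"rot":[0,0,0]}]'
python3 - <<'E'
from h import *
m=snap('wrist','w1',None,1.25);show('a')
np.save('w1.npy',np.r_[m['position'],m['attitude']])
for n,X in [('hop',(438,172,105)),('drum',(620,-24,125)),('lever',(718,-177,167)),('lemon',(432,-155,23))]: print(n,proj(m,X)*1.25)
E
```

```text
t: 1.65
ee_pos: [518.6, 91.8, 349.5]
orientation: [0.578, -3.087, -0.001]
ft_force: [0.0, 0.5, 0.5]
width: 87.8
grasp_force: 0.0
a 1.7 [518.2  92.6 349.5] [[-0.932, -0.363, -0.001], [-0.363, 0.932, 0.0], [0.001, 0.001, -1.0]] 87.8 0.0 [ 0.4 -0.1 -0.3] [ 0.15  0.15  1.71  0.    1.29 -1.79]
hop [[512.23094941 214.33099661]]
drum [[246.54718777 322.51734064]]
lever [[ 43.06852539 374.19103867]]
lemon [[210.32779561  90.07492853]]
```

View pics/w1.png

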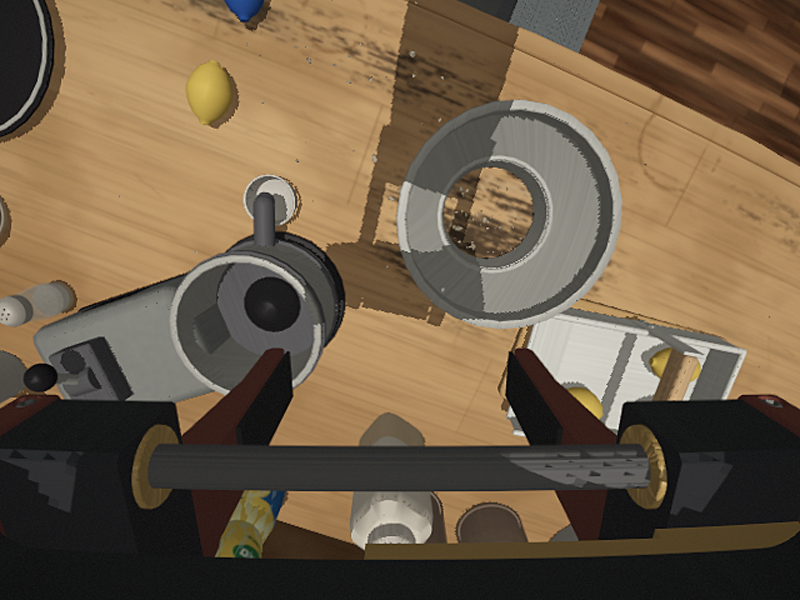

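The wrist picture shows the hopper rim centred at (509.5,213), the drum mouth at (248,322), the lever ball at (40,377) and the loose lemon at (210,93). All agree with the projections.

Run:
```python
from h import *
m=ctrl.camera_model('wrist')
w=lambda u,v,z:atz(m,(u/1.25,v/1.25),z)
h=w(509.5,213,105);print('hop',h,'drum',w(248,322,125),'lever',w(40,377,167),'lemon',w(210,93,23),'lemon ends',w(203,62,23),w(210,124,23))
print(w(398,213,105),w(621,213,105),w(509.5,99,105),w(509.5,327,105))
a=np.radians(-68.6);g=h[:2]+101.5*np.array([np.cos(a),np.sin(a)]);print(g)
go(*g,150,111.4);go(*g,82,111.4)
```

```text
hop [437.2 169.8 105. ] drum [618.6 -21.8 125. ] lever [ 721.9 -178.3  167. ] lemon [ 434.8 -153.8   23. ] lemon ends [ 408.2 -169.2   23. ] [ 464.6 -145.3   23. ]
[475.   73.9 105. ] [398.  267.6 105. ] [347.9 128.7 105. ] [537.9 217.2 105. ]
[474.23499361  75.29783469]
xyz [47.0, -0.3, 199.5] rot [0.001, -0.001, -0.002] rows>= 4.9
xyz [47.0, -0.4, 267.5] rot [0.001, -0.001, -0.002] rows>= 6.5
```

```bash
python3 -m inch '[{"xyz":[45,0,60],"rot":[0,0,0]},{"xyz":[45,0,60],"rot":[0,0,0]},{"xyz":[45,0,220],"rot":[0,0,0]},{"xyz":[45,0,220],"rot":[0,0,0]},{"xyz":[45,0,220],"rot":[0,0,0]},{"xyz":[45,0,220],"rot":[0,0,0]},{"xyz":[45,0,245],"rot":[0,0,0]},{"xyz":[45,0,255],"rot":[0,0,0]},{"xyz":[45,0,262],"rot":[0,0,0]},{"xyz":[45,0,267],"rot":[0,0,0]},{"xyz":[45,0,267],"rot":[0,0,0]}]'
python3 -m inch '[{"xyz":[0,0,0],"rot":[0,0,0]},{"xyz":[0,0,0],"rot":[0,0,0]},{"xyz":[0,0,0],"rot":[0,0,0]},{"xyz":[0,0,0],"rot":[0,0,0]},{"xyz":[0,0,0],"rot":[0,0,0]},{"xyz":[0,0,0],"rot":[0,0,0]},{"xyz":[0,0,0],"rot":[0,0,0]},{"xyz":[0,0,0],"rot":[0,0,0]}]' 255
```

```text
t: 2.62
ee_pos: [477.1, 76.6, 83.2]
orientation: [-0.582, 3.086, -0.0]
ft_force: [-0.6, 0.4, -0.2]
width: 88.0
grasp_force: 0.0
t: 3.28
ee_pos: [476.8, 76.0, 83.0]
orientation: [-0.581, 3.087, -0.0]
ft_force: [0.1, 0.8, 0.3]
width: 38.1
grasp_force: 0.0
```

```bash
python3 -m inch '[{"xyz":[0,0,0],"rot":[0,0,0]},{"xyz":[0,0,0],"rot":[0,0,0]},{"xyz":[0,0,0],"rot":[0,0,0]},{"xyz":[0,0,0],"rot":[0,0,0]},{"xyz":[0,0,0],"rot":[0,0,0]},{"xyz":[0,0,0],"rot":[0,0,0]},{"xyz":[0,0,0],"rot":[0,0,0]},{"xyz":[0,0,0],"rot":[0,0,0]}]' 255
python3 -m inch '[{"xyz":[0,0,-2],"rot":[0,0,0]},{"xyz":[0,0,-5],"rot":[0,0,0]},{"xyz":[0,0,-15],"rot":[0,0,0]},{"xyz":[0,0,-30],"rot":[0,0,0]},{"xyz":[0,0,-45],"rot":[0,0,0]},{"xyz":[0,0,-60],"rot":[0,0,0]},{"xyz":[0,0,-75],"rot":[0,0,0]},{"xyz":[0,0,-90],"rot":[0,0,0]},{"xyz":[0,0,-105],"rot":[0,0,0]},{"xyz":[0,0,-125],"rot":[0,0,0]},{"xyz":[0,0,-145],"rot":[0,0,0]},{"xyz":[0,0,-165],"rot":[0,0,0]}]'
python3 - <<'E'
from h import *
show('a');snap('side','s1',(170,100,490,340),1.8)
a=np.radians(-68.6);print(np.array([619.5,-23])+101.5*np.array([np.cos(a),np.sin(a)]))
E
```

```text
t: 3.95
ee_pos: [476.8, 76.0, 82.9]
orientation: [0.582, -3.087, 0.0]
ft_force: [0.6, -0.4, -0.7]
width: 10.8
grasp_force: 31.5
t: 4.95
ee_pos: [476.2, 75.9, 249.4]
orientation: [0.581, -3.087, 0.0]
ft_force: [-0.1, -0.4, -3.3]
width: 10.4
grasp_force: 31.3
a 4.95 [476.2  75.9 249.4] [[-0.931, -0.364, -0.0], [-0.364, 0.931, -0.0], [0.0, -0.0, -1.0]] 10.4 31.33677310310304 [-0.1 -0.4 -3.3] [ 0.13  0.18  1.91 -0.    1.05 -1.81]
[ 656.53499361 -117.50216531]
```

View pics/s1.png

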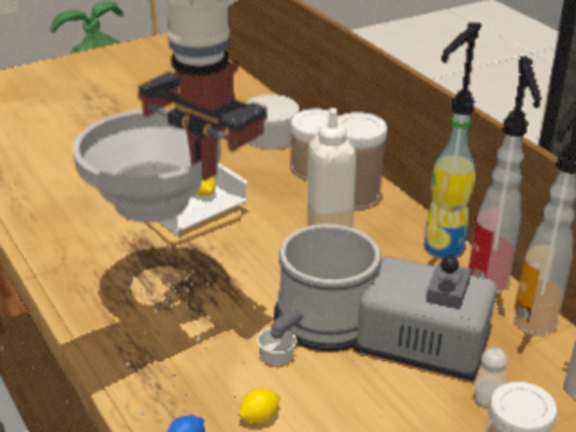

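The side view shows the hopper lifted, hanging nearly level, with its foot well above the drum rim.

```bash
python3 -m inch '[{"xyz":[-4,-10,0],"rot":[0,0,0]},{"xyz":[-12,-30,0],"rot":[0,0,0]},{"xyz":[-22,-55,0],"rot":[0,0,0]},{"xyz":[-32,-80,0],"rot":[0,0,0]},{"xyz":[-42,-105,0],"rot":[0,0,0]},{"xyz":[-52,-130,0],"rot":[0,0,0]},{"xyz":[-62,-155,0],"rot":[0,0,0]},{"xyz":[-72,-180,0],"rot":[0,0,0]},{"xyz":[-81,-205,0],"rot":[0,0,0]},{"xyz":[-90,-226,0],"rot":[0,0,0]},{"xyz":[-96,-241,0],"rot":[0,0,0]},{"xyz":[-98,-246.5,0],"rot":[0,0,0]}]'
python3 -m inch '[{"xyz":[0,0,0],"rot":[0,0,0]},{"xyz":[0,0,0],"rot":[0,0,0]}]'
python3 - <<'E'
from h import *
show('a');go(657.3,-118,240,111.4);snap('top','t2',(250,170,410,290),5);snap('side','s2',(220,150,430,310),3.8)
E
```

```text
t: 6.0
ee_pos: [658.5, -120.5, 245.7]
orientation: [0.579, -3.086, -0.0]
ft_force: [-0.4, -0.2, -2.9]
width: 10.5
grasp_force: 31.3
t: 6.17
ee_pos: [656.7, -117.9, 246.5]
orientation: [0.58, -3.085, -0.002]
ft_force: [0.6, 0.3, -2.4]
width: 10.6
grasp_force: 31.3
a 6.17 [ 656.7 -117.9  246.5] [[-0.932, -0.363, -0.002], [-0.363, 0.932, 0.001], [0.002, 0.001, -1.0]] 10.6 31.344871083274484 [ 0.6  0.3 -2.4] [-0.2   0.46  1.51  0.    1.17 -2.14]
xyz [-0.5, -0.3, 6.5] rot [0.001, -0.002, -0.002] rows>= 0.2
```

View pics/s2.png

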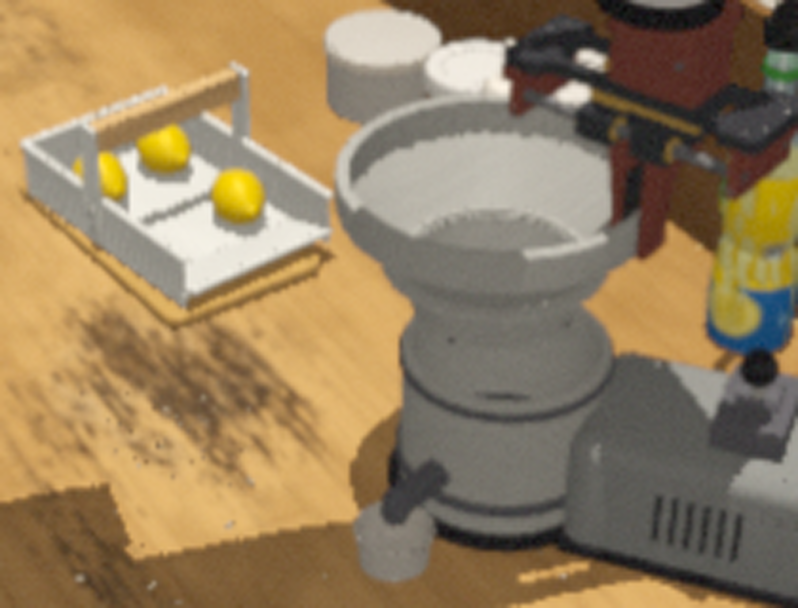

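The side view shows the hopper spout hanging over the drum, centred, with the collar above the rim.

```bash
python3 -m inch '[{"xyz":[0,0,8],"rot":[0,0,0]},{"xyz":[0,0,18],"rot":[0,0,0]},{"xyz":[0,0,28],"rot":[0,0,0]},{"xyz":[0,0,38],"rot":[0,0,0]},{"xyz":[0,0,46],"rot":[0,0,0]},{"xyz":[0,0,54],"rot":[0,0,0]},{"xyz":[0,0,60],"rot":[0,0,0]},{"xyz":[0,0,65],"rot":[0,0,0]},{"xyz":[0,0,68],"rot":[0,0,0]},{"xyz":[0,0,70],"rot":[0,0,0]},{"xyz":[0,0,71],"rot":[0,0,0]},{"xyz":[0,0,71],"rot":[0,0,0]}]'
```

```text
t: 7.27
ee_pos: [667.8, -120.7, 184.0]
orientation: [-0.575, 3.065, -0.015]
ft_force: [17.5, -7.6, 20.6]
width: 12.4
grasp_force: 34.5
```

```bash
python3 -m inch '[{"xyz":[0,0,-8],"rot":[0,0,0]},{"xyz":[-3,-2,-14],"rot":[0,0,0]},{"xyz":[-6,-4,-14],"rot":[0,0,0]},{"xyz":[-8,-6,-14],"rot":[0,0,0]},{"xyz":[-8,-6,-14],"rot":[0,0,0]},{"xyz":[-8,-6,-14],"rot":[0,0,0]}]'
python3 - <<'E'
from h import *
show('a');snap('side','s3',(220,150,430,310),3.8);
E
```

```text
t: 7.77
ee_pos: [666.6, -120.5, 189.5]
orientation: [0.582, -3.085, -0.001]
ft_force: [0.2, 1.7, -0.7]
width: 12.8
grasp_force: 3.3
a 7.77 [ 666.6 -120.5  189.5] [[-0.931, -0.364, -0.002], [-0.364, 0.931, -0.0], [0.002, 0.001, -1.0]] 12.8 3.2835092273528232 [ 0.2  1.7 -0.7] [-0.2   0.54  1.53 -0.    1.08 -2.14]
```

View pics/s3.png

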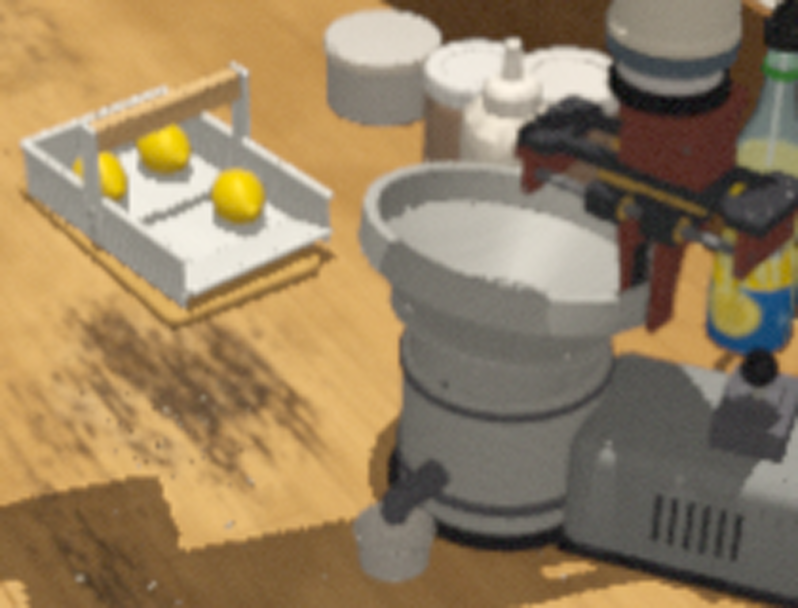

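The side view shows the hopper lowered into the drum but sitting tilted, with its left side about 20 px high; the grip had slackened. I'll release it and look closely.

```bash
python3 -m inch '[{"xyz":[0,0,0],"rot":[0,0,0]},{"xyz":[0,0,0],"rot":[0,0,0]},{"xyz":[0,0,0],"rot":[0,0,0]},{"xyz":[0,0,0],"rot":[0,0,0]},{"xyz":[0,0,0],"rot":[0,0,0]},{"xyz":[0,0,0],"rot":[0,0,0]},{"xyz":[0,0,-30],"rot":[0,0,0]},{"xyz":[0,0,-60],"rot":[0,0,0]},{"xyz":[0,0,-100],"rot":[0,0,0]},{"xyz":[0,0,-100],"rot":[0,0,0]},{"xyz":[0,0,-100],"rot":[0,0,0]}]' 0
python3 - <<'E'
from h import *
go(560,40,380,111.4)
E
```

```text
t: 8.73
ee_pos: [668.8, -121.0, 294.1]
orientation: [-0.58, 3.082, -0.004]
ft_force: [0.0, -0.2, 0.1]
width: 82.3
grasp_force: 0.0
xyz [42.4, 189.2, -86.7] rot [-0.003, 0.005, -0.001] rows>= 5.1
```

```bash
python3 -m inch '[{"xyz":[-28,108,-100],"rot":[0,0,0]},{"xyz":[-28,108,-100],"rot":[0,0,0]},{"xyz":[-28,108,-100],"rot":[0,0,0]},{"xyz":[-28,108,-100],"rot":[0,0,0]},{"xyz":[-28,108,-100],"rot":[0,0,0]},{"xyz":[-28,108,-100],"rot":[0,0,0]}]'
python3 - <<'E'
from h import *
m=snap('wrist','w2');show('a')
k=snap('top','t3',(260,170,400,270),3);snap('side','s4',(260,150,400,300),2.4)
a=cv2.imread('pics/w2.png')[:400,80:560];b=cv2.imread('pics/s4.png');c=np.zeros((400,480+b.shape[1],3),np.uint8);c[:,:480]=a;c[:b.shape[0],480:]=b[:400];cv2.imwrite('pics/w2s4.png',c[:, :800]);print(c.shape)
for X in [(620,-23,196),(620,-23,125)]: print(proj(m,X)-[80,0])
E
```

```text
t: 9.23
ee_pos: [654.0, -9.1, 390.4]
orientation: [0.584, -3.087, 0.001]
ft_force: [0.5, -0.4, -0.8]
width: 87.7
grasp_force: 0.0
a 9.28 [653.5 -10.  389. ] [[-0.931, -0.364, -0.002], [-0.364, 0.931, -0.0], [0.002, 0.0, -1.0]] 87.7 0.0 [ 0.4 -0.9 -0.7] [-0.03  0.34  1.38 -0.    1.43 -1.98]
(400, 816, 3)
[[239.69118617 183.90538988]]
[[239.5976027  177.73667119]]
```

View pics/w2s4.png

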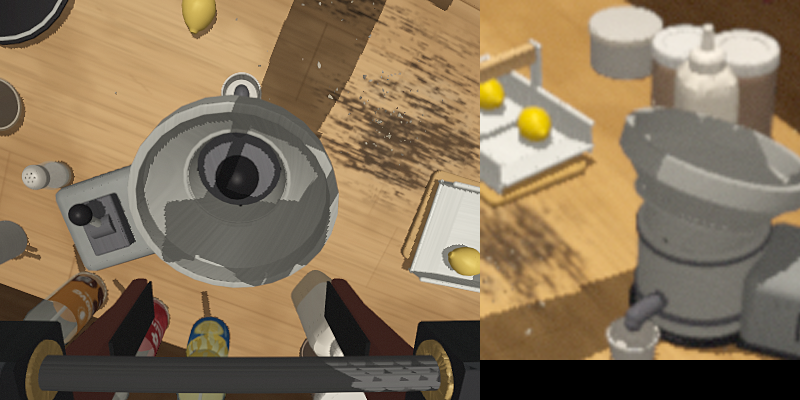

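The wrist and side views show the hopper tipped: high on the robot's side and low at the back, with its foot caught on the near rim of the drum. I'll fit its pose from the rim outline.

```bash
cat > fit.py <<'E'
from h import *
from scipy.optimize import least_squares
m=ctrl.camera_model('wrist');s=ctrl.camera_model('side')
W=np.array([(130,200),(148,138),(190,104),(235,96),(290,112),(330,152),(338,195),(325,240),(285,277),(235,287),(180,270),(142,235)],float)+[80,0]
S=(np.array([(655,106),(700,112),(750,122),(790,138),(628,118)],float)-[480,0])/2.4+[260,150]
th=np.linspace(0,2*np.pi,361)
def ring(p):
    Rr=R.from_rotvec([p[3],p[4],0]);return Rr.apply(np.stack([106*np.cos(th),106*np.sin(th),0*th],1))+p[:3]
def res(p,full=False):
    X=ring(p);o=[]
    for mm,P,w in((m,W,1),(s,S,1)):
        q=proj(mm,X);D=np.linalg.norm(P[:,None]-q[None],axis=2);o.append(D.min(1)*w)
    return np.concatenate(o)
r=least_squares(res,[625,-23,190,0.0,0.15],loss='soft_l1',x_scale=[10,10,10,.1,.1],diff_step=1e-4)
p=r.x;Rr=R.from_rotvec([p[3],p[4],0]);X=ring(p)
print(p.round(3),res(p).round(1));print('foot',(p[:3]+Rr.apply([0,0,-105])).round(1),'axis',Rr.apply([0,0,1]).round(3))
i=X[:,2].argmax();j=X[:,2].argmin();print('high',X[i].round(1),'low',X[j].round(1))
f=p[:3]+Rr.apply(np.stack([56*np.cos(th),56*np.sin(th),0*th-105],1));i=f[:,2].argmax();print('foot high',f[i].round(1),'low',f[:,2].min(),'dist from drum axis',np.hypot(*(f[i,:2]-[619.5,-23])))
E
python3 fit.py
```

```text
[ 6.42044e+02 -2.32290e+01  2.02525e+02 -3.60000e-02  2.99000e-01] [0.6 2.5 0.8 0.2 0.5 1.6 1.7 2.5 1.2 1.4 1.9 0.5 2.7 1.6 3.3 4.6 0.6]
foot [611.1 -27.  102.3] axis [0.295 0.036 0.955]
high [541.6 -35.6 234. ] low [742.5 -10.9 171.1]
foot high [558.  -33.5 118.9] low 85.63270852204363 dist from drum axis 62.370630475967246
```

Run:
```python
from h import *
go(546,-34,250,111.4);go(528,-32,197,111.4)
```

```text
xyz [107.9, 17.2, 138.8] rot [0.001, -0.004, -0.002] rows>= 4.2
xyz [123.8, 25.5, 191.8] rot [0.001, -0.004, -0.002] rows>= 5.5
```

```bash
python3 -m inch '[{"xyz":[108,17,60],"rot":[0,0,0]},{"xyz":[108,17,60],"rot":[0,0,0]},{"xyz":[108,17,60],"rot":[0,0,0]},{"xyz":[108,17,60],"rot":[0,0,0]},{"xyz":[108,17,100],"rot":[0,0,0]},{"xyz":[108,17,125],"rot":[0,0,0]},{"xyz":[108,17,136],"rot":[0,0,0]},{"xyz":[108,17,136],"rot":[0,0,0]},{"xyz":[108,17,136],"rot":[0,0,0]},{"xyz":[108,17,136],"rot":[0,0,0]},{"xyz":[108,17,136],"rot":[0,0,0]},{"xyz":[108,17,136],"rot":[0,0,0]}]' 255
python3 -m inch '[{"xyz":[2,1,8],"rot":[0,0,0]},{"xyz":[4,2,15],"rot":[0,0,0]},{"xyz":[7,3,22],"rot":[0,0,0]},{"xyz":[9,5,29],"rot":[0,0,0]},{"xyz":[9,5,29],"rot":[0,0,0]}]'
```

```text
t: 10.38
ee_pos: [548.2, -33.4, 256.2]
orientation: [-0.581, 3.085, -0.001]
ft_force: [0.3, -1.2, 0.2]
width: 10.9
grasp_force: 0.0
t: 10.8
ee_pos: [536.5, -31.7, 225.7]
orientation: [-0.582, 3.087, -0.0]
ft_force: [-0.5, 0.0, -0.2]
width: 0.1
grasp_force: 0.0
```

```bash
python3 -m inch '[{"xyz":[0,0,4],"rot":[0,0,0]},{"xyz":[2,1,9],"rot":[0,0,0]},{"xyz":[4,2,13],"rot":[0,0,0]},{"xyz":[4,2,13],"rot":[0,0,0]}]'; python3 -m inch '[{"xyz":[1,0,4],"rot":[0,0,0]},{"xyz":[3,1,8],"rot":[0,0,0]},{"xyz":[4,2,12],"rot":[0,0,0]},{"xyz":[4,2,12],"rot":[0,0,0]}]'
```

```text
t: 11.13
ee_pos: [531.3, -31.4, 211.4]
orientation: [0.581, -3.085, -0.001]
ft_force: [-0.5, 0.4, -0.1]
width: 0.3
grasp_force: 0.0
t: 11.47
ee_pos: [527.4, -31.0, 199.9]
orientation: [0.581, -3.086, -0.001]
ft_force: [0.6, -0.8, 0.0]
width: 0.6
grasp_force: 0.0
```

Run:
```python
from h import *
snap('wrist','w3');snap('side','s5',(260,150,400,300),2.66)
a=cv2.imread('pics/w3_raw.png')[:, 80:480];b=cv2.imread('pics/s5.png');c=np.zeros((480,400+b.shape[1],3),np.uint8);c[:,:400]=a;c[:b.shape[0],400:]=b;cv2.imwrite('pics/v10.png',c);print(c.shape)
```

```text
(480, 772, 3)
```

View pics/v10.png

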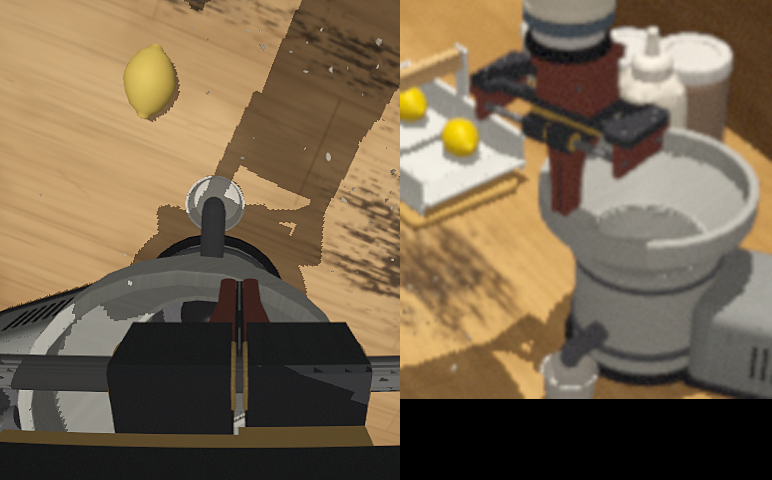

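The views show the hopper level again with its collar down on the drum. I'll probe the rim height.

```bash
python3 -m inch '[{"xyz":[3,1,3],"rot":[0,0,0]},{"xyz":[3,1,6],"rot":[0,0,0]},{"xyz":[3,1,8],"rot":[0,0,0]},{"xyz":[3,1,8],"rot":[0,0,0]}]'; python3 -m inch '[{"xyz":[0,0,-20],"rot":[0,0,0]},{"xyz":[0,0,-60],"rot":[0,0,0]},{"xyz":[0,0,-100],"rot":[0,0,0]},{"xyz":[0,0,-140],"rot":[0,0,0]},{"xyz":[0,0,-180],"rot":[0,0,0]}]' 0;  python3 - <<'E'
from h import *
go(437,-155,80,27)
E
```

```text
t: 11.9
ee_pos: [523.3, -31.4, 193.8]
orientation: [0.581, -3.084, -0.001]
ft_force: [-10.5, -0.8, 19.3]
width: 0.9
grasp_force: 9.6
t: 12.32
ee_pos: [524.6, -31.2, 374.7]
orientation: [0.581, -3.087, -0.0]
ft_force: [0.5, -0.2, 0.3]
width: 30.3
grasp_force: 0.0
xyz [126.6, -83.5, 294.7] rot [-0.0, -0.0, 1.472] rows>= 11.8
```

Run:
```python
from h import *
go(434,-154.5,6,111.4)
```

```text
xyz [129.2, -82.0, 368.7] rot [0.0, -0.0, -0.001] rows>= 9.6
```

```bash
python3 -m inch '[{"xyz":[129,-82,0],"rot":[0,0,0]},{"xyz":[129,-82,0],"rot":[0,0,0]},{"xyz":[129,-82,0],"rot":[0,0,0]},{"xyz":[129,-82,320],"rot":[0,0,0]},{"xyz":[129,-82,320],"rot":[0,0,0]},{"xyz":[129,-82,320],"rot":[0,0,0]},{"xyz":[129,-82,320],"rot":[0,0,0]},{"xyz":[129,-82,320],"rot":[0,0,0]},{"xyz":[129,-82,320],"rot":[0,0,0]},{"xyz":[129,-82,320],"rot":[0,0,0]},{"xyz":[129,-82,320],"rot":[0,0,0]},{"xyz":[129,-82,345],"rot":[0,0,0]}]' 0
python3 -m inch '[{"xyz":[0,0,18],"rot":[0,0,0]},{"xyz":[0,0,22],"rot":[0,0,0]},{"xyz":[0,0,22],"rot":[0,0,0]}]'
python3 -m inch '[{"xyz":[0,0,0],"rot":[0,0,0]},{"xyz":[0,0,0],"rot":[0,0,0]},{"xyz":[0,0,0],"rot":[0,0,0]},{"xyz":[0,0,0],"rot":[0,0,0]},{"xyz":[0,0,0],"rot":[0,0,0]},{"xyz":[0,0,0],"rot":[0,0,0]},{"xyz":[0,0,0],"rot":[0,0,0]},{"xyz":[0,0,0],"rot":[0,0,0]},{"xyz":[0,0,0],"rot":[0,0,0]},{"xyz":[0,0,0],"rot":[0,0,0]},{"xyz":[0,0,0],"rot":[0,0,0]}]' 255
```

```text
t: 13.32
ee_pos: [433.4, -154.4, 25.5]
orientation: [0.58, -3.086, -0.002]
ft_force: [-0.0, -0.2, -0.7]
width: 88.1
grasp_force: 0.0
t: 13.57
ee_pos: [433.9, -154.2, 4.9]
orientation: [0.581, -3.085, -0.002]
ft_force: [0.2, -0.6, -0.1]
width: 87.9
grasp_force: 0.0
t: 14.48
ee_pos: [435.1, -154.6, 6.5]
orientation: [-0.581, 3.087, -0.001]
ft_force: [-1.1, 0.5, 7.0]
width: 50.4
grasp_force: 30.0
```

```bash
python3 -m inch '[{"xyz":[0,0,-8],"rot":[0,0,0]},{"xyz":[0,0,-30],"rot":[0,0,0]},{"xyz":[0,0,-60],"rot":[0,0,0]},{"xyz":[0,0,-95],"rot":[0,0,0]},{"xyz":[0,0,-130],"rot":[0,0,0]},{"xyz":[0,0,-165],"rot":[0,0,0]},{"xyz":[0,0,-200],"rot":[0,0,0]},{"xyz":[0,0,-235],"rot":[0,0,0]},{"xyz":[0,0,-255],"rot":[0,0,0]},{"xyz":[0,0,-265],"rot":[0,0,0]},{"xyz":[0,0,-265],"rot":[0,0,0]}]'
python3 - <<'E'
from h import *
go(620,-24,192,111.4)
E
```

```text
t: 15.4
ee_pos: [435.6, -154.9, 273.1]
orientation: [-0.581, 3.084, -0.004]
ft_force: [-0.0, -0.1, -0.5]
width: 50.1
grasp_force: 30.0
xyz [-219.1, 55.1, 81.7] rot [-0.003, 0.003, -0.001] rows>= 5.8
```

```bash
python3 -m inch '[{"xyz":[-20,5,0],"rot":[0,0,0]},{"xyz":[-50,13,0],"rot":[0,0,0]},{"xyz":[-80,20,0],"rot":[0,0,0]},{"xyz":[-110,28,0],"rot":[0,0,0]},{"xyz":[-140,35,0],"rot":[0,0,0]},{"xyz":[-170,43,0],"rot":[0,0,0]},{"xyz":[-200,51,0],"rot":[0,0,0]},{"xyz":[-219,55,0],"rot":[0,0,0]},{"xyz":[-219,55,20],"rot":[0,0,0]},{"xyz":[-219,55,45],"rot":[0,0,0]},{"xyz":[-219,55,70],"rot":[0,0,0]},{"xyz":[-219,55,80],"rot":[0,0,0]}]'
python3 -m inch '[{"xyz":[0,0,0],"rot":[0,0,0]},{"xyz":[0,0,0],"rot":[0,0,0]},{"xyz":[0,0,0],"rot":[0,0,0]},{"xyz":[0,0,0],"rot":[0,0,0]},{"xyz":[0,0,0],"rot":[0,0,0]},{"xyz":[0,0,0],"rot":[0,0,0]},{"xyz":[0,0,-40],"rot":[0,0,0]},{"xyz":[0,0,-80],"rot":[0,0,0]},{"xyz":[0,0,-120],"rot":[0,0,0]},{"xyz":[0,0,-160],"rot":[0,0,0]},{"xyz":[0,0,-200],"rot":[0,0,0]},{"xyz":[0,0,-200],"rot":[0,0,0]}]' 0
python3 - <<'E'
from h import *
go(530,250,390,101)
E
```

```text
t: 16.4
ee_pos: [615.3, -23.3, 185.0]
orientation: [0.58, -3.079, -0.003]
ft_force: [-0.7, 0.3, -1.3]
width: 50.3
grasp_force: 30.0
t: 17.4
ee_pos: [621.9, -23.9, 401.2]
orientation: [-0.578, 3.073, -0.006]
ft_force: [0.6, 0.3, 0.2]
width: 87.7
grasp_force: 0.0
xyz [-13.8, 288.6, 9.5] rot [-0.005, 0.014, 0.18] rows>= 6.9
```

```bash
python3 -m inch '[{"xyz":[-68,235,-30],"rot":[0,0,0.18]},{"xyz":[-68,235,-30],"rot":[0,0,0.18]},{"xyz":[-68,235,-30],"rot":[0,0,0.18]},{"xyz":[-68,235,-30],"rot":[0,0,0.18]},{"xyz":[-68,235,-30],"rot":[0,0,0.18]},{"xyz":[-68,235,-30],"rot":[0,0,0.18]},{"xyz":[-68,235,-30],"rot":[0,0,0.18]},{"xyz":[-68,235,-30],"rot":[0,0,0.18]},{"xyz":[-68,235,-30],"rot":[0,0,0.18]}]'
python3 - <<'E'
from h import *
m=snap('wrist','w4',None,1.25);show('a');np.save('w4.npy',np.r_[m['position'],m['attitude']])
for X in [(619.5,-23,196),(566,400,116),(645,417,130),(483,386,130)]: print(proj(m,X)*1.25)
E
```

```text
t: 18.15
ee_pos: [596.5, 219.7, 420.9]
orientation: [-0.302, 3.127, -0.001]
ft_force: [-0.3, -1.1, -0.8]
width: 87.8
grasp_force: 0.0
a 18.2 [596.6 219.1 420.8] [[-0.982, -0.191, 0.0], [-0.191, 0.982, -0.0], [0.0, -0.0, -1.0]] 87.8 0.0 [-0.5 -0.9  0. ] [ 0.33  0.29  1.38 -0.    1.48 -1.43]
[[133.44670517 241.58235156]]
[[566.76161373 257.69798188]]
[[565.15591182 331.73843421]]
[[581.97824596 178.09207545]]
```

View pics/w4.png

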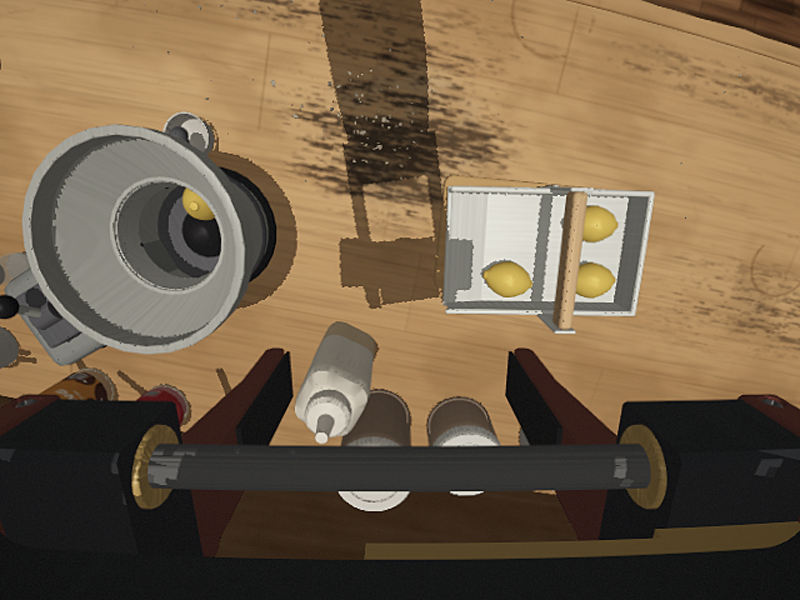

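The wrist view shows the hopper rim centred at (136,238), matching its seated position, and one lemon in the drum. The caddy bar top runs from (580,194) to (568,328), and the caddy holds 3 lemons at (508,279), (598,224) and (594,280).

Run:
```python
from h import *
v=np.load('w4.npy');m=ctrl.camera_model('wrist');m['position'],m['attitude']=v[:3],v[3:]
w=lambda u,v,z:atz(m,(u/1.25,v/1.25),z)
print('hopper',w(136,238,196))
a,b=w(580,194,130),w(568,328,130);print('bar',a,b,(a+b)/2,np.degrees(np.arctan2(*(a-b)[[1,0]])))
c=[w(655,192,62),w(637,316,62),w(448,187,62),w(445,313,62)]
for p in c: print(p)
d=(c[0]+c[1]-c[2]-c[3])/2;print('xc az',np.degrees(np.arctan2(d[1],d[0])),np.linalg.norm(d))
t=ctrl.camera_model('top');T=lambda u,v:(t,(170+u/2.5,140+v/2.5))
for p,q in [((580,194),(78,302)),((568,328),(143,403))]: print(tri((m,(p[0]/1.25,p[1]/1.25)),T(*q)))
g=(a+b)/2
go(g[0],g[1],160,101);go(g[0],g[1],95,101)
```

```text
hopper [615.8 -20.7 196. ]
bar [498.6 388.6 130. ] [640.2 418.8 130. ] [569.4 403.7 130. ] -167.96052103368342
[473.7 504.8  62. ]
[624.9 534.6  62. ]
[518.2 261.6  62. ]
[668.3 291.8  62. ]
xc az 100.25192742200115 246.9425084913491
(array([536.2, 361.8, 306.5]), [50.4, 50.4])
(array([555.5, 395.9, 142.2]), [79.3, 79.3])
xyz [-8.5, 186.5, 260.8] rot [-0.0, -0.0, -0.0] rows>= 7.7
xyz [-8.5, 186.6, 325.8] rot [-0.0, -0.0, -0.0] rows>= 9.0
```

```bash
python3 -m inch '[{"xyz":[-8,187,100],"rot":[0,0,0]},{"xyz":[-8,187,100],"rot":[0,0,0]},{"xyz":[-8,187,100],"rot":[0,0,0]},{"xyz":[-8,187,100],"rot":[0,0,0]},{"xyz":[-8,187,100],"rot":[0,0,0]},{"xyz":[-8,187,100],"rot":[0,0,0]},{"xyz":[-8,187,260],"rot":[0,0,0]},{"xyz":[-8,187,260],"rot":[0,0,0]},{"xyz":[-8,187,260],"rot":[0,0,0]},{"xyz":[-8,187,260],"rot":[0,0,0]},{"xyz":[-8,187,290],"rot":[0,0,0]},{"xyz":[-8,187,305],"rot":[0,0,0]}]' 0
python3 -m inch '[{"xyz":[0,0,10],"rot":[0,0,0]},{"xyz":[0,0,18],"rot":[0,0,0]},{"xyz":[0,0,18],"rot":[0,0,0]}]'
python3 - <<'E'
from h import *
show('a')
E
```

```text
t: 19.2
ee_pos: [567.8, 401.7, 111.8]
orientation: [0.297, -3.122, 0.005]
ft_force: [-0.5, 0.6, 0.2]
width: 87.6
grasp_force: 0.0
t: 19.45
ee_pos: [569.3, 404.5, 97.7]
orientation: [0.3, -3.127, 0.0]
ft_force: [-0.3, 0.0, -0.1]
width: 87.6
grasp_force: 0.0
a 19.45 [569.3 404.5  97.7] [[-0.982, -0.19, -0.0], [-0.19, 0.982, -0.0], [0.0, -0.0, -1.0]] 87.6 0.0 [-0.3  0.  -0.1] [ 0.6   0.67  1.52 -0.    0.95 -1.16]
```

```bash
python3 -m inch '[{"xyz":[0,0,0],"rot":[0,0,0]},{"xyz":[0,0,0],"rot":[0,0,0]},{"xyz":[0,0,0],"rot":[0,0,0]},{"xyz":[0,0,0],"rot":[0,0,0]},{"xyz":[0,0,0],"rot":[0,0,0]},{"xyz":[0,0,0],"rot":[0,0,0]},{"xyz":[0,0,0],"rot":[0,0,0]},{"xyz":[0,0,0],"rot":[0,0,0]},{"xyz":[0,0,0],"rot":[0,0,0]},{"xyz":[0,0,0],"rot":[0,0,0]},{"xyz":[0,0,0],"rot":[0,0,0]},{"xyz":[0,0,0],"rot":[0,0,0]}]' 255
python3 -m inch '[{"xyz":[0,0,0],"rot":[0,0,0]},{"xyz":[0,0,0],"rot":[0,0,0]},{"xyz":[0,0,0],"rot":[0,0,0]},{"xyz":[0,0,-3],"rot":[0,0,0]},{"xyz":[0,0,-8],"rot":[0,0,0]},{"xyz":[0,0,-18],"rot":[0,0,0]},{"xyz":[0,0,-30],"rot":[0,0,0]},{"xyz":[0,0,-45],"rot":[0,0,0]},{"xyz":[0,0,-60],"rot":[0,0,0]},{"xyz":[0,0,-75],"rot":[0,0,0]},{"xyz":[0,0,-90],"rot":[0,0,0]},{"xyz":[0,0,-105],"rot":[0,0,0]}]'
python3 -m inch '[{"xyz":[0,0,-15],"rot":[0,0,0]},{"xyz":[0,0,-30],"rot":[0,0,0]},{"xyz":[0,0,-50],"rot":[0,0,0]},{"xyz":[0,0,-70],"rot":[0,0,0]},{"xyz":[0,0,-90],"rot":[0,0,0]},{"xyz":[0,0,-110],"rot":[0,0,0]},{"xyz":[0,0,-125],"rot":[0,0,0]},{"xyz":[0,0,-138],"rot":[0,0,0]},{"xyz":[0,0,-145],"rot":[0,0,0]},{"xyz":[0,0,-145],"rot":[0,0,0]},{"xyz":[0,0,-145],"rot":[0,0,0]}]'
python3 - <<'E'
from h import *
show('a')
t=ctrl.camera_model('top');T=lambda u,v:(t,(170+u/2.5,140+v/2.5));print('creamer top',atz(*T(203,128),233),atz(*T(205,150),160))
u=np.array([.191,-.982]);C=np.array([617.5,-22]);L=C-45*u
P=L-124*u;print('start',P);go(P[0],P[1],340,101);go(P[0],P[1],290,101)
for th in range(0,66,10):
    c,s=np.cos(np.radians(th)),np.sin(np.radians(th))
    print(th,round(124*c-87*s+19*s-124,1),round(-(124*s+87*c)+19*c+68,1),round(np.radians(th),3))
E
```

```text
t: 20.45
ee_pos: [568.8, 404.8, 97.8]
orientation: [0.301, -3.127, 0.001]
ft_force: [0.9, -1.3, 0.4]
width: 16.0
grasp_force: 29.9
t: 21.45
ee_pos: [568.9, 405.3, 205.5]
orientation: [-0.302, 3.126, 0.001]
ft_force: [0.6, 0.6, -5.6]
width: 15.8
grasp_force: 30.0
t: 22.37
ee_pos: [568.6, 405.0, 348.0]
orientation: [-0.301, 3.127, 0.0]
ft_force: [0.3, -0.5, -6.0]
width: 16.2
grasp_force: 30.0
a 22.37 [568.6 405.  348. ] [[-0.982, -0.191, 0.0], [-0.191, 0.982, 0.0], [-0.0, 0.0, -1.0]] 16.2 29.95358169078827 [ 0.3 -0.5 -6. ] [ 0.6   0.43  1.33 -0.    1.38 -1.16]
creamer top [750.3 177.1 233. ] [754.7 182.1 160. ]
start [585.221 143.958]
xyz [33.5, -259.4, 8.0] rot [0.0, 0.0, 0.0] rows>= 6.3
xyz [33.5, -259.4, 58.0] rot [0.0, 0.0, 0.0] rows>= 6.4
0 0.0 0.0 0.0
10 -13.7 -20.5 0.175
20 -30.7 -38.3 0.349
30 -50.6 -52.9 0.524
40 -72.7 -63.8 0.698
50 -96.4 -70.7 0.873
60 -120.9 -73.4 1.047
```

```bash
python3 -m inch '[{"xyz":[1,-8,0],"rot":[0,0,0]},{"xyz":[3,-22,0],"rot":[0,0,0]},{"xyz":[6,-45,0],"rot":[0,0,0]},{"xyz":[9,-72,0],"rot":[0,0,0]},{"xyz":[13,-100,0],"rot":[0,0,0]},{"xyz":[17,-130,0],"rot":[0,0,0]},{"xyz":[21,-160,0],"rot":[0,0,0]},{"xyz":[24,-188,0],"rot":[0,0,0]},{"xyz":[28,-214,0],"rot":[0,0,0]},{"xyz":[31,-236,0],"rot":[0,0,0]},{"xyz":[33,-252,0],"rot":[0,0,0]},{"xyz":[33,-259,0],"rot":[0,0,0]}]'
python3 -m inch '[{"xyz":[0,0,0],"rot":[0,0,0]},{"xyz":[0,0,6],"rot":[0,0,0]},{"xyz":[0,0,18],"rot":[0,0,0]},{"xyz":[0,0,32],"rot":[0,0,0]},{"xyz":[0,0,46],"rot":[0,0,0]},{"xyz":[0,0,54],"rot":[0,0,0]},{"xyz":[0,0,56],"rot":[0,0,0]},{"xyz":[0,0,56],"rot":[0,0,0]},{"xyz":[0,0,56],"rot":[0,0,0]}]'
python3 - <<'E'
from h import *
show('a');go(585.2,144,290,101)
E
```

```text
t: 23.37
ee_pos: [585.1, 141.0, 347.2]
orientation: [0.297, -3.126, 0.002]
ft_force: [-0.0, 1.0, -5.0]
width: 15.7
grasp_force: 30.0
t: 24.12
ee_pos: [586.1, 145.0, 292.1]
orientation: [-0.302, 3.127, 0.0]
ft_force: [-0.4, 0.7, -4.8]
width: 16.2
grasp_force: 30.0
a 24.12 [586.1 145.  292.1] [[-0.981, -0.192, 0.0], [-0.192, 0.981, 0.0], [-0.0, 0.0, -1.0]] 16.2 29.953359961509705 [-0.4  0.7 -4.8] [ 0.22  0.32  1.61  0.    1.21 -1.54]
xyz [1.1, -0.9, 2.1] rot [0.0, 0.0, 0.001] rows>= 0.1
```

Now tilt slowly about the lip: first to 30°.

```bash
python3 -m inch '[{"xyz":[0,-4,-6],"rot":[-0.05,0,0]},{"xyz":[0,-8,-12],"rot":[-0.1,0,0]},{"xyz":[0,-14,-20],"rot":[-0.175,0,0]},{"xyz":[0,-19,-27],"rot":[-0.23,0,0]},{"xyz":[0,-25,-33],"rot":[-0.29,0,0]},{"xyz":[0,-31,-38],"rot":[-0.35,0,0]},{"xyz":[0,-35,-42],"rot":[-0.39,0,0]},{"xyz":[0,-39,-45],"rot":[-0.42,0,0]},{"xyz":[0,-43,-48],"rot":[-0.46,0,0]},{"xyz":[0,-47,-50],"rot":[-0.49,0,0]},{"xyz":[0,-51,-53],"rot":[-0.524,0,0]},{"xyz":[0,-51,-53],"rot":[-0.524,0,0]}]'
python3 -m inch '[{"xyz":[0,0,0],"rot":[0,0,0]},{"xyz":[0,0,0],"rot":[0,0,0]},{"xyz":[0,0,0],"rot":[0,0,0]},{"xyz":[0,0,0],"rot":[0,0,0]}]'
python3 - <<'E'
from h import *
show('a');snap('side','s6')
u=np.array([.191,-.982]);C=np.array([617.5,-22]);L=C-45*u
for th in (30,40,50,58):
    c,s=np.cos(np.radians(th)),np.sin(np.radians(th))
    d=124*c-87*s+19*s;P=L-d*u;z=222+124*s+87*c-19*c;print(th);go(P[0],P[1],z,101,-th)
E
```

```text
t: 25.12
ee_pos: [596.5, 93.0, 345.7]
orientation: [0.286, -2.976, -0.797]
ft_force: [0.3, 0.5, -2.6]
width: 15.9
grasp_force: 30.0
t: 25.45
ee_pos: [595.7, 95.0, 345.4]
orientation: [0.288, -2.975, -0.797]
ft_force: [-0.2, -0.3, -4.4]
width: 16.1
grasp_force: 30.0
a 25.45 [595.7  95.  345.4] [[-0.981, -0.167, -0.095], [-0.192, 0.85, 0.491], [-0.001, 0.5, -0.866]] 16.1 29.97370272874832 [-0.2 -0.3 -4.4] [-0.11  0.35  1.55  0.5   1.43 -1.99]
30
xyz [0.9, -1.7, 1.8] rot [-0.0, 0.0, 0.001] rows>= 0.1
40
xyz [0.9, -15.4, -18.7] rot [-0.175, 0.0, 0.001] rows>= 1.4
50
xyz [0.9, -32.5, -36.5] rot [-0.349, -0.0, 0.001] rows>= 2.8
58
xyz [0.9, -48.2, -48.4] rot [-0.489, -0.0, 0.001] rows>= 3.9
```

```bash
python3 -m inch '[{"xyz":[0,-3,-4],"rot":[-0.035,0,0]},{"xyz":[0,-6,-8],"rot":[-0.07,0,0]},{"xyz":[0,-9,-11],"rot":[-0.105,0,0]},{"xyz":[0,-12,-15],"rot":[-0.14,0,0]},{"xyz":[0,-15,-19],"rot":[-0.175,0,0]},{"xyz":[0,-18,-22],"rot":[-0.21,0,0]},{"xyz":[0,-22,-26],"rot":[-0.245,0,0]},{"xyz":[0,-25,-29],"rot":[-0.28,0,0]},{"xyz":[0,-29,-33],"rot":[-0.315,0,0]},{"xyz":[0,-32,-36],"rot":[-0.349,0,0]},{"xyz":[0,-40,-42],"rot":[-0.42,0,0]},{"xyz":[0,-48,-48],"rot":[-0.489,0,0]}]'
python3 -m inch '[{"xyz":[0,0,0],"rot":[0,0,0]},{"xyz":[0,0,0],"rot":[0,0,0]},{"xyz":[0,0,0],"rot":[0,0,0]},{"xyz":[0,0,0],"rot":[0,0,0]},{"xyz":[0,0,0],"rot":[0,0,0]},{"xyz":[0,0,0],"rot":[0,0,0]}]'
python3 - <<'E'
from h import *
show('a');f=[]
snap('side','s7');snap('top','t7')
a=cv2.resize(cv2.imread('pics/s7_raw.png')[100:320,190:410],None,fx=2,fy=2)[:,:400];b=cv2.resize(cv2.imread('pics/t7_raw.png')[160:330,200:400],None,fx=2,fy=2)[:,:400]
c=np.zeros((440,800,3),np.uint8);c[:,:400]=a;c[:b.shape[0],400:]=b;cv2.imwrite('pics/v12.png',c)
E
```

```text
t: 26.5
ee_pos: [608.4, 29.7, 363.2]
orientation: [0.258, -2.654, -1.48]
ft_force: [0.6, -0.4, -3.9]
width: 15.9
grasp_force: 30.0
t: 27.0
ee_pos: [608.0, 30.8, 363.1]
orientation: [0.258, -2.657, -1.473]
ft_force: [-0.3, -0.6, -3.7]
width: 15.7
grasp_force: 30.0
a 27.0 [608.   30.8 363.1] [[-0.981, -0.103, -0.162], [-0.192, 0.52, 0.832], [-0.001, 0.848, -0.53]] 15.7 29.973944127559662 [-0.3 -0.6 -3.7] [-0.35  0.53  1.46  0.83  1.75 -2.23]
```

View pics/v12.png

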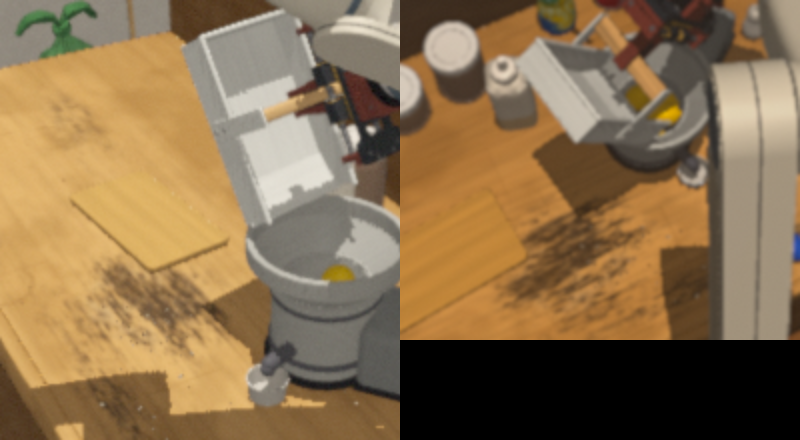

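The view shows the caddy empty at full tilt, yellow lemons inside the hopper, the bare board, and no lemons on the worktop.

Run:
```python
from h import *
s=ctrl.camera_model('side');t=ctrl.camera_model('top')
for p in [(72,203),(152,270),(228,241)]: print('side',atz(s,(190+p[0]/2,100+p[1]/2),12))
for p in [(128,258),(90,190)]: print('top',atz(t,(200+p[0]/2,160+p[1]/2),12))
go(590,150,330,101,0);go(600,85,365,101,-30)
```

```text
side [470.  501.3  12. ]
side [502.9 259.4  12. ]
side [641.4 271.9  12. ]
top [497.4 264.5  12. ]
top [639.1 276.7  12. ]
xyz [-5.1, 36.0, 119.8] rot [1.012, 0.0, 0.001] rows>= 8.1
xyz [-2.5, 30.8, 45.5] rot [0.489, -0.0, 0.001] rows>= 3.9
```

```bash
python3 -m inch '[{"xyz":[0,4,6],"rot":[0.06,0,0]},{"xyz":[0,9,14],"rot":[0.14,0,0]},{"xyz":[0,15,22],"rot":[0.24,0,0]},{"xyz":[-1,20,30],"rot":[0.33,0,0]},{"xyz":[-2,26,38],"rot":[0.42,0,0]},{"xyz":[-2,31,46],"rot":[0.5,0,0]},{"xyz":[-3,33,60],"rot":[0.6,0,0]},{"xyz":[-4,34,75],"rot":[0.7,0,0]},{"xyz":[-4,35,90],"rot":[0.8,0,0]},{"xyz":[-5,36,105],"rot":[0.9,0,0]},{"xyz":[-5,36,120],"rot":[1.012,0,0]},{"xyz":[-5,36,120],"rot":[1.012,0,0]}]'
python3 -m inch '[{"xyz":[0,0,0],"rot":[0,0,0]},{"xyz":[0,0,0],"rot":[0,0,0]}]'
python3 - <<'E'
from h import *
show('a');go(564,399,330,101);go(564,399,101,101)
E
```

```text
t: 28.1
ee_pos: [587.7, 154.9, 328.7]
orientation: [0.311, -3.125, 0.003]
ft_force: [-1.2, 0.4, -2.2]
width: 15.8
grasp_force: 30.0
t: 28.27
ee_pos: [589.5, 150.1, 329.6]
orientation: [0.303, -3.126, -0.004]
ft_force: [0.1, -0.7, -3.2]
width: 15.7
grasp_force: 30.0
a 28.27 [589.5 150.1 329.6] [[-0.981, -0.192, -0.001], [-0.192, 0.981, 0.002], [0.001, 0.003, -1.0]] 15.7 29.97319668531418 [ 0.1 -0.7 -3.2] [ 0.23  0.3   1.56  0.    1.28 -1.54]
xyz [-22.7, 249.1, 0.2] rot [0.003, -0.001, 0.001] rows>= 6.0
xyz [-22.9, 248.5, 229.2] rot [0.003, -0.001, 0.001] rows>= 8.1
```

Return the caddy: across, then down.

```bash
python3 -m inch '[{"xyz":[-1,10,0],"rot":[0,0,0]},{"xyz":[-4,38,0],"rot":[0,0,0]},{"xyz":[-7,70,0],"rot":[0,0,0]},{"xyz":[-10,105,0],"rot":[0,0,0]},{"xyz":[-13,140,0],"rot":[0,0,0]},{"xyz":[-16,175,0],"rot":[0,0,0]},{"xyz":[-19,210,0],"rot":[0,0,0]},{"xyz":[-22,238,0],"rot":[0,0,0]},{"xyz":[-23,249,0],"rot":[0,0,0]},{"xyz":[-23,249,25],"rot":[0,0,0]},{"xyz":[-23,249,55],"rot":[0,0,0]},{"xyz":[-23,249,85],"rot":[0,0,0]}]'
python3 -m inch '[{"xyz":[0,0,30],"rot":[0,0,0]},{"xyz":[0,0,60],"rot":[0,0,0]},{"xyz":[0,0,85],"rot":[0,0,0]},{"xyz":[0,0,105],"rot":[0,0,0]},{"xyz":[0,0,120],"rot":[0,0,0]},{"xyz":[0,0,130],"rot":[0,0,0]},{"xyz":[0,0,136],"rot":[0,0,0]},{"xyz":[0,0,140],"rot":[0,0,0]},{"xyz":[0,0,143],"rot":[0,0,0]},{"xyz":[0,0,145],"rot":[0,0,0]},{"xyz":[0,0,146],"rot":[0,0,0]},{"xyz":[0,0,146],"rot":[0,0,0]}]'
```

```text
t: 29.27
ee_pos: [566.0, 397.9, 244.6]
orientation: [-0.298, 3.126, 0.004]
ft_force: [-0.3, -0.4, -2.7]
width: 15.5
grasp_force: 30.0
t: 30.27
ee_pos: [565.1, 398.9, 99.2]
orientation: [-0.301, 3.126, 0.002]
ft_force: [-0.3, -0.0, -2.5]
width: 16.1
grasp_force: 30.0
```

```bash
python3 -m inch '[{"xyz":[0,0,1],"rot":[0,0,0]},{"xyz":[0,0,2],"rot":[0,0,0]},{"xyz":[0,0,2],"rot":[0,0,0]}]'
python3 -m inch '[{"xyz":[0,0,0],"rot":[0,0,0]},{"xyz":[0,0,0],"rot":[0,0,0]},{"xyz":[0,0,0],"rot":[0,0,0]},{"xyz":[0,0,0],"rot":[0,0,0]},{"xyz":[0,0,0],"rot":[0,0,0]},{"xyz":[0,0,-20],"rot":[0,0,0]},{"xyz":[0,0,-55],"rot":[0,0,0]},{"xyz":[0,0,-95],"rot":[0,0,0]},{"xyz":[0,0,-135],"rot":[0,0,0]},{"xyz":[0,0,-175],"rot":[0,0,0]},{"xyz":[0,0,-215],"rot":[0,0,0]},{"xyz":[0,0,-250],"rot":[0,0,0]}]' 0
python3 - <<'E'
from h import *
go(640,60,420,101)
E
```

```text
t: 30.52
ee_pos: [565.3, 399.2, 97.8]
orientation: [-0.302, 3.126, 0.003]
ft_force: [-0.4, 0.4, 2.8]
width: 16.0
grasp_force: 30.0
t: 31.52
ee_pos: [565.0, 398.5, 349.8]
orientation: [-0.301, 3.126, 0.003]
ft_force: [1.1, 0.6, -0.2]
width: 87.8
grasp_force: 0.0
xyz [-9.1, -346.5, -70.7] rot [0.002, 0.002, 0.0] rows>= 8.5
```

```bash
python3 -m inch '[{"xyz":[-9,-300,-70],"rot":[0,0,0]},{"xyz":[-9,-300,-70],"rot":[0,0,0]},{"xyz":[-9,-300,-70],"rot":[0,0,0]},{"xyz":[-9,-300,-70],"rot":[0,0,0]},{"xyz":[-9,-300,-70],"rot":[0,0,0]},{"xyz":[-9,-300,-70],"rot":[0,0,0]},{"xyz":[-9,-300,-70],"rot":[0,0,0]},{"xyz":[-9,-300,-70],"rot":[0,0,0]},{"xyz":[-9,-300,-70],"rot":[0,0,0]},{"xyz":[-9,-300,-70],"rot":[0,0,0]}]'
python3 - <<'E'
from h import *
snap('wrist','w5');show('a');go(520,-300,420,101)
E
```

```text
t: 32.35
ee_pos: [631.2, 104.8, 416.5]
orientation: [-0.298, 3.127, 0.002]
ft_force: [-0.3, -0.4, -0.3]
width: 88.0
grasp_force: 0.0
a 32.4 [630.9 105.9 416.1] [[-0.982, -0.19, -0.001], [-0.19, 0.982, 0.001], [0.0, 0.002, -1.0]] 87.7 0.0 [-0.1  0.2 -0.8] [ 0.15  0.3   1.37  0.    1.47 -1.62]
xyz [186.1, -377.3, -4.4] rot [0.002, -0.0, -0.0] rows>= 10.1
```

```bash
python3 -m inch '[{"xyz":[186,-377,0],"rot":[0,0,1.06]},{"xyz":[186,-377,0],"rot":[0,0,1.06]},{"xyz":[186,-377,0],"rot":[0,0,1.06]},{"xyz":[186,-377,0],"rot":[0,0,1.06]},{"xyz":[186,-377,0],"rot":[0,0,1.06]},{"xyz":[186,-377,0],"rot":[0,0,1.06]},{"xyz":[186,-377,0],"rot":[0,0,1.06]},{"xyz":[186,-377,0],"rot":[0,0,1.06]},{"xyz":[186,-377,0],"rot":[0,0,1.06]},{"xyz":[186,-377,0],"rot":[0,0,1.06]},{"xyz":[186,-377,0],"rot":[0,0,1.06]},{"xyz":[186,-377,0],"rot":[0,0,1.06]}]'
python3 - <<'E'
from h import *
m=snap('wrist','w6');show('a');np.save('w6.npy',np.r_[m['position'],m['attitude']])
print(proj(m,[(466,-434,60),(466,-434,20),(619,-22,196)]))
a=cv2.imread('pics/w5_raw.png')[:400,:];b=cv2.imread('pics/w6_raw.png')[:400]
c=np.hstack([a[:, 0:400],b[:,120:520]]);cv2.imwrite('pics/v13.png',c)
E
```

```text
t: 33.4
ee_pos: [520.3, -300.5, 415.2]
orientation: [-1.322, -2.848, -0.002]
ft_force: [0.6, 0.1, -0.3]
width: 88.1
grasp_force: 0.0
a 33.45 [ 520.8 -299.1  415.4] [[-0.646, 0.763, -0.001], [0.763, 0.646, 0.002], [0.002, 0.001, -1.0]] 87.9 0.0 [ 0.4 -0.2  0.1] [-0.54  0.23  1.46  0.    1.45 -1.24]
[[236.00393397 240.64871738]
 [241.50275378 234.35240545]
 [562.44745     75.39983917]]
```

View pics/v13.png

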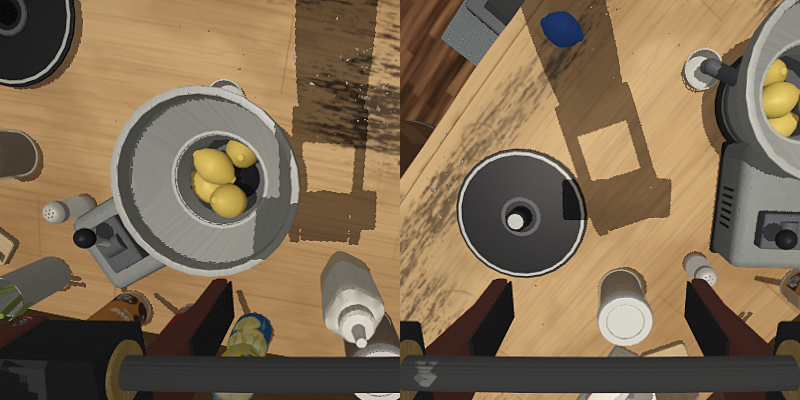

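The left view shows four lemons together inside the hopper. The right view shows the lid knob top at raw (236,221) and the disc centre at (242,212), so the lid has been knocked a couple of centimetres.

Run:
```python
from h import *
v=np.load('w6.npy');m=ctrl.camera_model('wrist');m['position'],m['attitude']=v[:3],v[3:]
k=atz(m,(236,221),60);d=atz(m,(242,212.5),20);print(k,d)
for p in [(178,212),(307,212),(242,148),(242,276)]:print(atz(m,p,18))
# hopper from w5 : ring
go(k[0],k[1],130,40);go(k[0],k[1],28,40)
```

```text
[ 447.5 -409.    60. ] [ 444.6 -404.    20. ]
[ 362.7 -472.2   18. ]
[ 525.3 -335.4   18. ]
[ 382.8 -322.8   18. ]
[ 510.9 -493.5   18. ]
xyz [-37.1, -127.2, 285.2] rot [0.001, -0.002, 0.005] rows>= 7.5
xyz [-37.4, -127.3, 387.2] rot [0.001, -0.002, 0.005] rows>= 9.8
```

```bash
python3 -m inch '[{"xyz":[-35,-127,200],"rot":[0,0,0]},{"xyz":[-35,-127,200],"rot":[0,0,0]},{"xyz":[-35,-127,200],"rot":[0,0,0]},{"xyz":[-35,-127,200],"rot":[0,0,0]},{"xyz":[-35,-127,200],"rot":[0,0,0]},{"xyz":[-35,-127,200],"rot":[0,0,0]},{"xyz":[-35,-127,320],"rot":[0,0,0]},{"xyz":[-35,-127,320],"rot":[0,0,0]},{"xyz":[-35,-127,320],"rot":[0,0,0]},{"xyz":[-35,-127,350],"rot":[0,0,0]},{"xyz":[-35,-127,375],"rot":[0,0,0]},{"xyz":[-35,-127,387],"rot":[0,0,0]}]' 0
python3 -m inch '[{"xyz":[0,0,0],"rot":[0,0,0]},{"xyz":[0,0,0],"rot":[0,0,0]},{"xyz":[0,0,0],"rot":[0,0,0]},{"xyz":[0,0,0],"rot":[0,0,0]},{"xyz":[0,0,0],"rot":[0,0,0]},{"xyz":[0,0,0],"rot":[0,0,0]},{"xyz":[0,0,0],"rot":[0,0,0]},{"xyz":[0,0,0],"rot":[0,0,0]},{"xyz":[0,0,0],"rot":[0,0,0]},{"xyz":[0,0,0],"rot":[0,0,0]},{"xyz":[0,0,0],"rot":[0,0,0]},{"xyz":[0,0,0],"rot":[0,0,0]}]' 255
```

```text
t: 34.45
ee_pos: [446.3, -404.5, 25.6]
orientation: [-1.314, -2.848, -0.004]
ft_force: [-0.6, 0.4, 0.4]
width: 87.9
grasp_force: 0.0
t: 35.45
ee_pos: [446.2, -408.6, 29.3]
orientation: [-1.321, -2.85, -0.001]
ft_force: [-2.0, 0.2, 6.0]
width: 33.3
grasp_force: 30.0
```

```bash
python3 -m inch '[{"xyz":[0,0,-3],"rot":[0,0,0]},{"xyz":[0,0,-10],"rot":[0,0,0]},{"xyz":[0,0,-25],"rot":[0,0,0]},{"xyz":[0,0,-50],"rot":[0,0,0]},{"xyz":[0,0,-75],"rot":[0,0,0]},{"xyz":[0,0,-100],"rot":[0,0,0]},{"xyz":[0,0,-130],"rot":[0,0,0]},{"xyz":[0,0,-160],"rot":[0,0,0]},{"xyz":[0,0,-190],"rot":[0,0,0]},{"xyz":[0,0,-215],"rot":[0,0,0]},{"xyz":[0,0,-230],"rot":[0,0,0]},{"xyz":[0,0,-235],"rot":[0,0,0]}]'
python3 - <<'E'
from h import *
show('a')
m=ctrl.camera_model('wrist');o=ctrl.get_obs();R0=R.from_rotvec(o['orientation'])
Rc=R0.inv()*R.from_rotvec(m['attitude']);pc=R0.inv().apply(m['position']-o['ee_pos'])
R5=R.from_matrix([[-0.982,-0.19,-0.001],[-0.19,0.982,0.001],[0,0.002,-1]])
m['position']=np.array([630.9,105.9,416.1])+R5.apply(pc);m['attitude']=(R5*Rc).as_rotvec()
print(atz(m,(205.5,180),196))
for p in [(112,180),(299,180),(205.5,85),(205.5,275)]:print(atz(m,p,196))
go(619,-22,263,40)
E
```

```text
t: 36.45
ee_pos: [447.2, -409.3, 267.3]
orientation: [1.319, 2.847, -0.001]
ft_force: [-0.1, -0.7, -2.1]
width: 33.6
grasp_force: 30.0
a 36.45 [ 447.2 -409.3  267.3] [[-0.647, 0.763, 0.003], [0.763, 0.647, -0.002], [-0.004, 0.001, -1.0]] 33.6 29.99963253736496 [-0.1 -0.7 -2.1] [-0.76  0.35  1.64  0.    1.16 -1.46]
[617.  -22.5 196. ]
[ 636.1 -126.2  196. ]
[597.9  78.2 196. ]
[520.2 -33.6 196. ]
[727.7 -11.  196. ]
xyz [184.4, 381.4, 4.1] rot [0.001, 0.004, 0.005] rows>= 10.2
```

```bash
python3 -m inch '[{"xyz":[5,10,0],"rot":[0,0,0]},{"xyz":[18,37,0],"rot":[0,0,0]},{"xyz":[35,72,0],"rot":[0,0,0]},{"xyz":[52,108,0],"rot":[0,0,0]},{"xyz":[70,144,0],"rot":[0,0,0]},{"xyz":[87,180,0],"rot":[0,0,0]},{"xyz":[105,216,0],"rot":[0,0,0]},{"xyz":[122,252,0],"rot":[0,0,0]},{"xyz":[140,288,0],"rot":[0,0,0]},{"xyz":[157,323,0],"rot":[0,0,0]},{"xyz":[172,355,0],"rot":[0,0,0]},{"xyz":[181,375,0],"rot":[0,0,0]}]'
python3 -m inch '[{"xyz":[3,6,0],"rot":[0,0,0]},{"xyz":[3,6,0],"rot":[0,0,0]},{"xyz":[3,6,0],"rot":[0,0,0]},{"xyz":[3,6,0],"rot":[0,0,0]}]'
python3 - <<'E'
from h import *
show('a');go(619.5,-22.5,225,40)
E
```

```text
t: 37.45
ee_pos: [615.0, -23.7, 262.1]
orientation: [-1.316, -2.848, -0.001]
ft_force: [-0.7, 0.5, -2.3]
width: 33.6
grasp_force: 30.0
t: 37.78
ee_pos: [617.0, -22.8, 263.5]
orientation: [-1.321, -2.848, 0.0]
ft_force: [0.0, 0.1, -1.4]
width: 33.3
grasp_force: 30.0
a 37.78 [617.  -22.8 263.5] [[-0.646, 0.763, -0.002], [0.763, 0.646, 0.001], [0.002, -0.001, -1.0]] 33.3 29.999608397483826 [ 0.   0.1 -1.4] [-0.06  0.37  1.61  0.    1.16 -0.76]
xyz [-1.4, 2.2, 38.5] rot [-0.001, -0.002, 0.004] rows>= 0.9
```

```bash
python3 -m inch '[{"xyz":[-1,2,8],"rot":[0,0,0]},{"xyz":[-1,2,16],"rot":[0,0,0]},{"xyz":[-1,2,23],"rot":[0,0,0]},{"xyz":[-1,2,29],"rot":[0,0,0]},{"xyz":[-1,2,34],"rot":[0,0,0]},{"xyz":[-1,2,38],"rot":[0,0,0]},{"xyz":[-1,2,42],"rot":[0,0,0]},{"xyz":[-1,2,45],"rot":[0,0,0]},{"xyz":[-1,2,48],"rot":[0,0,0]},{"xyz":[-1,2,50],"rot":[0,0,0]},{"xyz":[-1,2,50],"rot":[0,0,0]}]'
```

```text
t: 38.7
ee_pos: [620.0, -21.2, 213.9]
orientation: [-1.32, -2.85, -0.001]
ft_force: [-0.1, -0.1, -1.5]
width: 33.7
grasp_force: 30.0
```

```bash
python3 -m inch '[{"xyz":[0,0,1],"rot":[0,0,0]},{"xyz":[0,0,2],"rot":[0,0,0]},{"xyz":[0,0,3],"rot":[0,0,0]},{"xyz":[0,0,3],"rot":[0,0,0]}]'
```

```text
t: 39.03
ee_pos: [620.1, -21.4, 211.3]
orientation: [-1.32, -2.85, -0.001]
ft_force: [0.5, 0.5, -1.1]
width: 33.2
grasp_force: 30.0
```

No contact so far, so the plug is inside the mouth. Touch down and release.

```bash
python3 -m inch '[{"xyz":[0,0,1],"rot":[0,0,0]},{"xyz":[0,0,2],"rot":[0,0,0]},{"xyz":[0,0,3],"rot":[0,0,0]},{"xyz":[0,0,3],"rot":[0,0,0]}]'
python3 -m inch '[{"xyz":[0,0,0],"rot":[0,0,0]},{"xyz":[0,0,0],"rot":[0,0,0]},{"xyz":[0,0,0],"rot":[0,0,0]},{"xyz":[0,0,0],"rot":[0,0,0]},{"xyz":[0,0,0],"rot":[0,0,0]},{"xyz":[0,0,0],"rot":[0,0,0]},{"xyz":[0,0,-25],"rot":[0,0,0]},{"xyz":[0,0,-60],"rot":[0,0,0]},{"xyz":[0,0,-100],"rot":[0,0,0]},{"xyz":[0,0,-140],"rot":[0,0,0]},{"xyz":[0,0,-140],"rot":[0,0,0]}]' 0
python3 - <<'E'
from h import *
show('a');snap('side','s8',(200,130,420,330),2.4);snap('top','t8',(290,180,370,250),3)
d=np.radians(31.6);ux=np.array([np.cos(d),np.sin(d)])
pv=np.array([619.5,-23])+178*np.array([np.cos(d-np.pi/2),np.sin(d-np.pi/2)]);print('pivot',pv,'ball off',pv-24*ux,'ball on',pv+24*ux)
s=pv-75*ux;go(*s,300,121);go(*s,160,121)
E
```

```text
t: 39.37
ee_pos: [620.6, -21.4, 210.4]
orientation: [1.32, 2.85, 0.002]
ft_force: [-4.8, 0.4, 13.8]
width: 33.5
grasp_force: 30.0
t: 40.28
ee_pos: [623.8, -21.6, 357.3]
orientation: [1.316, 2.84, 0.009]
ft_force: [0.9, 0.2, 0.3]
width: 87.8
grasp_force: 0.0
a 40.28 [623.8 -21.6 357.3] [[-0.646, 0.763, 0.013], [0.763, 0.647, 0.0], [-0.008, 0.01, -1.0]] 87.8 0.0 [0.9 0.2 0.3] [-0.05  0.3   1.5   0.    1.33 -0.76]
pivot [ 712.76949126 -174.60739428] ball off [ 692.32804484 -187.18305602] ball on [ 733.21093768 -162.03173253]
xyz [-164.7, -103.3, 50.2] rot [0.001, 0.004, -1.409] rows>= 11.3
xyz [-164.5, -103.7, 190.2] rot [0.001, 0.004, -1.409] rows>= 11.3
```

The lid touched down at TCP height 210, which is its fully home position. The ball and cup positions put the press x axis at azimuth 40°, so I'll push the ball that way with shut fingers.

Run:
```python
from h import *
go(677,-207,300,40);go(677,-207,160,40)
```

```text
xyz [-177.6, -77.4, 50.3] rot [0.003, 0.002, 0.005] rows>= 4.8
xyz [-177.4, -77.8, 190.3] rot [0.003, 0.002, 0.005] rows>= 6.5
```

```bash
python3 -m inch '[{"xyz":[-177,-77,20],"rot":[0,0,0]},{"xyz":[-177,-77,20],"rot":[0,0,0]},{"xyz":[-177,-77,20],"rot":[0,0,0]},{"xyz":[-177,-77,20],"rot":[0,0,0]},{"xyz":[-177,-77,20],"rot":[0,0,0]},{"xyz":[-177,-77,50],"rot":[0,0,0]},{"xyz":[-177,-77,85],"rot":[0,0,0]},{"xyz":[-177,-77,120],"rot":[0,0,0]},{"xyz":[-177,-77,150],"rot":[0,0,0]},{"xyz":[-177,-77,175],"rot":[0,0,0]},{"xyz":[-177,-77,190],"rot":[0,0,0]},{"xyz":[-177,-77,190],"rot":[0,0,0]}]' 255
python3 -m inch '[{"xyz":[0,6,0],"rot":[0,0,0]},{"xyz":[0,12,0],"rot":[0,0,0]},{"xyz":[0,18,0],"rot":[0,0,0]},{"xyz":[0,24,0],"rot":[0,0,0]},{"xyz":[0,30,0],"rot":[0,0,0]},{"xyz":[0,36,0],"rot":[0,0,0]},{"xyz":[0,42,0],"rot":[0,0,0]},{"xyz":[0,42,0],"rot":[0,0,0]}]'
```

```text
t: 41.38
ee_pos: [671.7, -204.8, 151.2]
orientation: [-1.316, -2.84, 0.001]
ft_force: [-0.4, 0.6, -0.7]
width: 11.1
grasp_force: 0.0
t: 42.05
ee_pos: [709.0, -178.1, 158.6]
orientation: [1.32, 2.85, 0.002]
ft_force: [-0.3, -0.0, 0.3]
width: 0.2
grasp_force: 0.0
```

```bash
python3 -m inch '[{"xyz":[0,6,0],"rot":[0,0,0]},{"xyz":[0,12,0],"rot":[0,0,0]},{"xyz":[0,18,0],"rot":[0,0,0]},{"xyz":[0,22,0],"rot":[0,0,0]},{"xyz":[0,22,0],"rot":[0,0,0]}]'; python3 -m inch '[{"xyz":[0,3,0],"rot":[0,0,0]},{"xyz":[0,5,0],"rot":[0,0,0]},{"xyz":[0,5,0],"rot":[0,0,0]}]'
```

```text
t: 42.47
ee_pos: [725.5, -163.8, 158.0]
orientation: [-1.32, -2.851, -0.002]
ft_force: [-0.0, 0.1, -0.1]
width: 0.1
grasp_force: 0.0
t: 42.72
ee_pos: [728.6, -161.2, 157.9]
orientation: [-1.32, -2.85, -0.001]
ft_force: [-0.2, 0.5, 0.4]
width: 0.5
grasp_force: 0.0
```

```bash
python3 -m inch '[{"xyz":[0,3,0],"rot":[0,0,0]},{"xyz":[0,6,0],"rot":[0,0,0]},{"xyz":[0,6,0],"rot":[0,0,0]}]'; python3 -m inch '[{"xyz":[0,3,0],"rot":[0,0,0]},{"xyz":[0,6,0],"rot":[0,0,0]}]'
python3 - <<'E'
from h import *
show('a');snap('side','s9',(200,130,420,330),2.4);snap('top','t9',(290,120,390,250),3)
a=cv2.imread('pics/s9.png');b=cv2.imread('pics/t9.png');c=np.zeros((480,800,3),np.uint8);c[:,:500]=a[:480,-500:];c[:b.shape[0],500:]=b[:480,:300];cv2.imwrite('pics/v14.png',c)
m=ctrl.camera_model('side');print(proj(m,[(715.5,-174.8,168),(752.3,-144,168)]))
im=cv2.imread('pics/s9_raw.png').sum(2);ys,xs=np.where(im[215:262,405:450]<90);print(xs.mean()+405,ys.mean()+215,len(xs))
E
```

```text
t: 42.97
ee_pos: [733.2, -157.2, 157.9]
orientation: [-1.32, -2.85, -0.001]
ft_force: [-1.1, -0.3, 0.3]
width: 0.5
grasp_force: 0.2
t: 43.13
ee_pos: [735.3, -155.5, 157.8]
orientation: [-1.319, -2.846, 0.006]
ft_force: [-16.7, -14.2, 5.5]
width: 0.6
grasp_force: 10.7
a 43.13 [ 735.3 -155.5  157.8] [[-0.647, 0.763, -0.006], [0.763, 0.647, -0.002], [0.002, -0.006, -1.0]] 0.6 10.663389265537262 [-16.7 -14.2   5.5] [-0.22  0.68  1.35 -0.    1.12 -0.92]
[[417.63997519 247.18838317]
 [421.33305198 236.58349019]]
424.0 234.33333333333334 6
```

The push met the stop (22 N) just where the "on" position was predicted. Back off and rise clear.

```bash
python3 -m inch '[{"xyz":[0,-12,0],"rot":[0,0,0]},{"xyz":[0,-25,0],"rot":[0,0,0]},{"xyz":[0,-30,-30],"rot":[0,0,0]},{"xyz":[0,-40,-65],"rot":[0,0,0]},{"xyz":[0,-60,-100],"rot":[0,0,0]},{"xyz":[0,-90,-135],"rot":[0,0,0]},{"xyz":[0,-120,-170],"rot":[0,0,0]},{"xyz":[60,-150,-200],"rot":[0,0,0]},{"xyz":[120,-180,-200],"rot":[0,0,0]},{"xyz":[120,-200,-200],"rot":[0,0,0]},{"xyz":[120,-200,-200],"rot":[0,0,0]},{"xyz":[120,-200,-200],"rot":[0,0,0]}]'
python3 - <<'E'
from h import *
show('a');snap('side','s10');snap('top','t10')
a=cv2.resize(cv2.imread('pics/s10_raw.png')[130:330,210:460],None,fx=2,fy=2);b=cv2.resize(cv2.imread('pics/t10_raw.png')[130:330,170:390],None,fx=1.36,fy=1.36)
c=np.zeros((400,800,3),np.uint8);c[:,:500]=a;c[:b.shape[0],500:]=b[:,:300];cv2.imwrite('pics/v14.png',c)
E
```

```text
t: 44.23
ee_pos: [502.9, -191.0, 359.9]
orientation: [1.322, 2.849, 0.002]
ft_force: [0.5, -0.1, 0.1]
width: 0.8
grasp_force: 0.0
a 44.23 [ 502.9 -191.   359.9] [[-0.646, 0.763, 0.001], [0.763, 0.646, 0.001], [-0.0, 0.001, -1.0]] 0.8 0.0 [ 0.5 -0.1  0.1] [-0.39  0.16  1.67  0.    1.31 -1.09]Traceback (most recent call last):
  File "<stdin>", line 4, in <module>
ValueError: could not broadcast input array from shape (272,299,3) into shape (272,300,3)
```

View pics/v14.png

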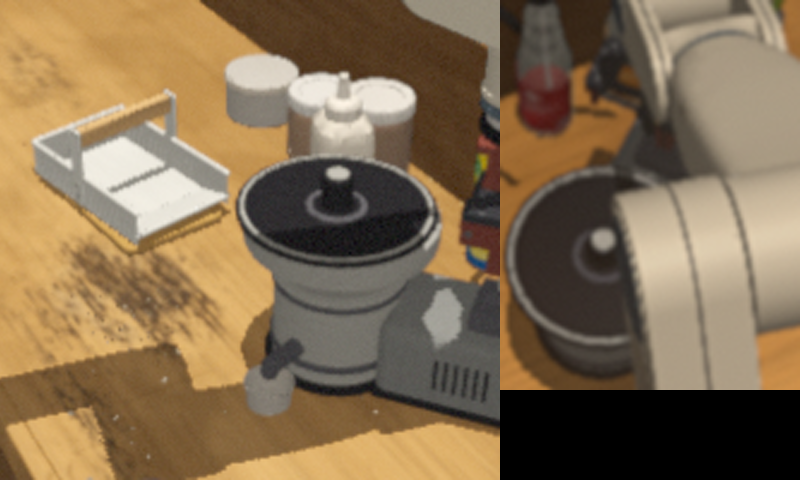

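This picture, taken while pushing, shows the lid flat on the hopper and the empty caddy upright on the board. I'll check numerically that the lever stayed over after the retreat.

Run:
```python
from h import *
for f in ('side0','s10_raw'):
    im=cv2.imread(f'pics/{f}.png').max(2)
    n,l,st,c=cv2.connectedComponentsWithStats((im[225:262,400:440]<45).astype(np.uint8))
    print(f,[(c[i]+[400,225]).round(1).tolist()+[int(st[i,4])] for i in range(1,n) if st[i,4]>8])
m=ctrl.camera_model('side');print(proj(m,[(715.5,-174.8,168),(752.3,-144,168)]).round(1))
```

```text
side0 [[419.1, 247.9, 28]]
s10_raw [[423.3, 237.6, 28]]
[[417.6 247.2]
 [421.3 236.6]]
```

The ball moved from (419,248) to (423,238), which matches the "on" projection with the same offset. Handing in.

```bash
python3 -c "
from workcell import ctrl
print(ctrl.close_job())"
```

```text
the job is handed in; nothing more can be done
None
```

I handed the job in with the hopper seated, all four lemons inside, the empty caddy upright on the board, the lid fully home and the start lever over at its stop; the creamer, tub and shaker were not moved.

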